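# Fit the carrier plate and load the tablet counting machine

## Robot

A 7-joint arm with a two-finger parallel gripper is mounted at the origin on a cart in front of the work surface, level with it; the furniture and walls round the work are solid. World frame = base frame: x ahead of the robot, y to its left, z up, the work surface at z = 0. Lengths are in m, angles in rad, forces in N, time in s.
With the tool pointing down it reaches from about 0.4 to 0.875 m from the base axis. Payload 6.5 kg.
Tool frame: the origin (TCP) lies on the centre line of the jaws, within the pads' length; the fingertips stand 22 mm ahead of it and the grasp point (between the pads) lies 3 mm ahead of it; z points along the fingers, y is the direction in which the jaws open and shut (so a half turn about z gives the same grasp; the last joint's range is limited). The gripper opens to 88 mm and grips with 3 to 60 N. Pads are 18 mm wide; open, the fingers measure 123 mm over their backs; the gripper's body (75 mm by 187 mm) begins 45 mm behind the grasp point.
Start: joints at [1.04, 0.536, -0.004, 1.538, 0.003, 1.067, -0.071], TCP at [0.291, -0.581, 0.261] pointing down, gripper open.
Joint ranges: [-2.7, 2.7], [-0.37, 2.16], [-1.27, 1.26], [0.24, 2.4], [-1.31, 4.45], [0.19, 1.91], [-2.76, 2.76]. Speed limits (rad/s): [2.39, 2.39, 3.14, 3.14, 3.14, 3.14, 3.14].

## Interface

Orientations are given as a rotation vector (axis times angle).
In Python, from plant import r gives the robot as it stands. The module is installed in compiled form; this text tells all that it offers.
- The arm moves only by the tool drive_tool, never from a script. Its argument "series" is a list that holds one entry, the list of rows, each a list of 6 numbers: the shift along the world's x, y, z in m, then the turn, a rotation vector about the world's x, y, z in degrees. In form: [[[dx, dy, dz, wx, wy, wz], ...]]. A call has 1 to 8 rows; each row shifts and turns the pose as measured when the row begins; what a row does not reach is not made up. A row lasts 1/8 s, in which the tool goes at most 62.5 mm and 10.7 degrees, less where a joint would pass 70% of its speed; a pose out of reach is approached as far as the arm can. A call is refused whole if a number of a shift passes 0.0625 or a number of a turn 10.7, either way. A call with a gripper value outside its range is refused whole. "grip" is the finger opening in m, from 0 to 0.0881, set as the call begins (left out, the last holds). The fingers move at their own pace and stop on an object; the grip force is fixed at half the most. Time passes only in rows, so rows that do not move let the fingers close. It gives the time, the measured TCP pose, the force and the opening at its end, in the units of the state.
- r.get_state(): the state, without advancing time (a new reading comes with each control period).
- r.snapshot(name): name is "scene" or "top" or "wrist"; returns the picture (480x640x3 uint8, blue, green, red); there is no depth.
- r.camera_params(name): a dict with "mtx" (3x3 intrinsics, pixels), "R" (3x3) and "t" (3): a world point X has camera coordinates R X + t. Camera axes: x right, y down, z forward; pixel columns grow to the right and rows downward; lengths in m; the calibration is good to about 2 mm. A picture is of the moment at which its call begins: read the wrist's pose just before it. camera_params takes no time and is no camera call; for the wrist camera it gives the pose at the moment of the call.
- r.hand_in(): hands the job in, once; it reports no verdict.
The state is a dict: "clock": time; "joint_positions": joint angles; "qd": joint speeds; "joint_efforts": joint torques, N m; "ee_pos": TCP position; "tool_rot": TCP orientation; "ft_force": force on the tool from outside, world axes, zero at the start; "wrist_torque": the same for the moment, N m; "width": finger opening in m.
Only numpy, scipy, OpenCV 4.12 (cv2) and the standard library are available. Lean on these libraries where they do the work, as an engineer would, in place of code of your own. Each camera call takes 0.05 s, during which the arm holds its last target.

## Task

Set the tablet counting machine up for the next run: lift the aluminium carrier plate by its fin and lower it over the machine's two dowel pins until it lies flat on the deck with both pins through its holes. Then stand every tablet canister on the bench upright and fully home in a pocket of its own width (slim ones outside, wide ones inside), and swing the latch behind each loaded pocket fully shut over its lid. Do not disturb the other things on the bench.

Things in the scene. Friction and masses are not known exactly. Their poses are not given: they have to be found in the camera images.
- carrier_grip (a point): centre of the carrier's grip fin (black, 44 (x) x 12 (y) mm, top 17 mm above this point), 30 mm above the underside. Carrier: loose aluminium plate 106 (x) x 302 (y) x 12 mm, 0.4 kg, flat on the bench, its y about along the robot's x. On its y axis: 14 mm holes at +136 and -136 mm; through pockets 94 mm long (x), 56 wide at +39 and -39, 44 wide at +99 and -99. Same after half a turn
- deck (a point): middle of the counting machine's deck, 45 mm above the bench, half-way between its two dowel pins (272 mm apart along y); the seated carrier's underside lies at this height. Pins 12 mm thick, 30 mm high: straight for 17 mm, then a cone to a 5 mm tip. Machine: white housing fixed to the bench, 146 (x) x 322 (y) mm; its x points to its rear (away from the robot), y to its left
- bay1 (a point): middle of bay 1 of the machine (counted from its left, +y), on the deck 45 mm above the bench; takes a slim (40 mm) canister through the carrier's pocket, its length along the machine's x; axes as the machine's. Above this point, a seated canister's centre is at 37 mm, its lid at 50, its fin top at 75
- latch1 (a joint): latch arm of bay 1, rad: 0 open, 80 degrees from the machine's +x towards +y; grows counter-clockwise from above to 1.745, shut at its stop (arm along -x over the lid). Vertical hinge 68 mm behind (+x) the bay's middle. Upright round knob on the arm's end, 36 mm from the hinge, 12 mm thick, centre 72 mm above the deck, 26 mm tall. Stays put; 1.5 N moves it
- bay2 (a point): middle of bay 2 of the machine (counted from its left, +y), on the deck 45 mm above the bench; takes a wide (52 mm) canister through the carrier's pocket, its length along the machine's x; axes as the machine's. Above this point, a seated canister's centre is at 37 mm, its lid at 50, its fin top at 75
- latch2 (a joint): latch arm of bay 2, rad: 0 open, 80 degrees from the machine's +x towards +y; grows counter-clockwise from above to 1.745, shut at its stop (arm along -x over the lid). Vertical hinge 68 mm behind (+x) the bay's middle. Upright round knob on the arm's end, 36 mm from the hinge, 12 mm thick, centre 72 mm above the deck, 26 mm tall. Stays put; 1.5 N moves it
- bay3 (a point): middle of bay 3 of the machine (counted from its left, +y), on the deck 45 mm above the bench; takes a wide (52 mm) canister through the carrier's pocket, its length along the machine's x; axes as the machine's. Above this point, a seated canister's centre is at 37 mm, its lid at 50, its fin top at 75
- latch3 (a joint): latch arm of bay 3, rad: 0 open, 80 degrees from the machine's +x towards +y; grows counter-clockwise from above to 1.745, shut at its stop (arm along -x over the lid). Vertical hinge 68 mm behind (+x) the bay's middle. Upright round knob on the arm's end, 36 mm from the hinge, 12 mm thick, centre 72 mm above the deck, 26 mm tall. Stays put; 1.5 N moves it
- bay4 (a point): middle of bay 4 of the machine (counted from its left, +y), on the deck 45 mm above the bench; takes a slim (40 mm) canister through the carrier's pocket, its length along the machine's x; axes as the machine's. Above this point, a seated canister's centre is at 37 mm, its lid at 50, its fin top at 75
- latch4 (a joint): latch arm of bay 4, rad: 0 open, 80 degrees from the machine's +x towards +y; grows counter-clockwise from above to 1.745, shut at its stop (arm along -x over the lid). Vertical hinge 68 mm behind (+x) the bay's middle. Upright round knob on the arm's end, 36 mm from the hinge, 12 mm thick, centre 72 mm above the deck, 26 mm tall. Stays put; 1.5 N moves it
- slim_a_mid (a point): centre, half-way up, of a slim tablet canister (has a twin; may be absent): white foot, amber box, grey lid with upright fin. Box 90 (x) x 40 (y) x 50 mm high, its lowest 10 mm tapering in by 2.5 mm all round. Central fin 28 (x) x 11 (y) mm, 24.7 mm tall, top 37 mm above this point; underside 37 mm below. Same after half a turn. 0.1 to 0.25 kg, heavy foot. Fits bays 1 and 4. z up
- slim_b_mid (a point): centre, half-way up, of a slim tablet canister (has a twin; may be absent): white foot, amber box, grey lid with upright fin. Box 90 (x) x 40 (y) x 50 mm high, its lowest 10 mm tapering in by 2.5 mm all round. Central fin 28 (x) x 11 (y) mm, 24.7 mm tall, top 37 mm above this point; underside 37 mm below. Same after half a turn. 0.1 to 0.25 kg, heavy foot. Fits bays 1 and 4. z up
- wide_a_mid (a point): centre, half-way up, of a wide tablet canister (has a twin; may be absent): white foot, amber box, grey lid with upright fin. Box 90 (x) x 52 (y) x 50 mm high, its lowest 10 mm tapering in by 2.5 mm all round. Central fin 28 (x) x 11 (y) mm, 24.7 mm tall, top 37 mm above this point; underside 37 mm below. Same after half a turn. 0.1 to 0.25 kg, heavy foot. Fits bays 2 and 3. z up
- wide_b_mid (a point): centre, half-way up, of a wide tablet canister (has a twin; may be absent): white foot, amber box, grey lid with upright fin. Box 90 (x) x 52 (y) x 50 mm high, its lowest 10 mm tapering in by 2.5 mm all round. Central fin 28 (x) x 11 (y) mm, 24.7 mm tall, top 37 mm above this point; underside 37 mm below. Same after half a turn. 0.1 to 0.25 kg, heavy foot. Fits bays 2 and 3. z up
- tablet_cutter: a blue and white tablet cutter, 84 mm long, a bystander to be left alone; origin at its underside
- pill_pot: a white pill pot with a blue cap, 42 x 62 mm, a bystander to be left alone; origin at its underside
- amber_bottle: a small amber bottle with a white cap, 78 mm high, a bystander to be left alone; origin at its underside
- foil_strip: a blister strip, 94 mm long, a bystander to be left alone; origin at its underside
- carton: a medicine carton, 46 x 88 x 54 mm, a bystander to be left alone; origin at its underside

How it is judged:
On the way:
1. the carrier plate lies flat on the deck with both pins through its holes (horizontal distance between carrier_grip and deck below 0.003 m and angle between the y axis of carrier_grip and the y axis of deck, either way round below 0.02 rad and angle between the z axis of carrier_grip and the z axis of deck, either way round below 0.02 rad and z of carrier_grip in the frame of deck below 0.033 m), for 0.2 s.
At the end, for the whole second after the job is handed in: Carrier flat on the deck (3 mm, 0.02 rad) on both pins; every canister present upright (0.06 rad) in a bay of its width, within 5 mm of its middle and 4 mm of the deck, and that bay's latch beyond 1.62 of 1.745 rad. Latches of empty bays do not matter (all of step 1 and ((horizontal distance between slim_a_mid and bay1 below 0.005 m and z of slim_a_mid in the frame of bay1 below 0.0415 m and angle between the z axis of slim_a_mid and the z axis of bay1, either way round below 0.06 rad and value of joint latch1 above 1.62 rad) or (horizontal distance between slim_a_mid and bay4 below 0.005 m and z of slim_a_mid in the frame of bay4 below 0.0415 m and angle between the z axis of slim_a_mid and the z axis of bay4, either way round below 0.06 rad and value of joint latch4 above 1.62 rad)) and ((horizontal distance between slim_b_mid and bay1 below 0.005 m and z of slim_b_mid in the frame of bay1 below 0.0415 m and angle between the z axis of slim_b_mid and the z axis of bay1, either way round below 0.06 rad and value of joint latch1 above 1.62 rad) or (horizontal distance between slim_b_mid and bay4 below 0.005 m and z of slim_b_mid in the frame of bay4 below 0.0415 m and angle between the z axis of slim_b_mid and the z axis of bay4, either way round below 0.06 rad and value of joint latch4 above 1.62 rad)) and ((horizontal distance between wide_a_mid and bay2 below 0.005 m and z of wide_a_mid in the frame of bay2 below 0.0415 m and angle between the z axis of wide_a_mid and the z axis of bay2, either way round below 0.06 rad and value of joint latch2 above 1.62 rad) or (horizontal distance between wide_a_mid and bay3 below 0.005 m and z of wide_a_mid in the frame of bay3 below 0.0415 m and angle between the z axis of wide_a_mid and the z axis of bay3, either way round below 0.06 rad and value of joint latch3 above 1.62 rad)) and ((horizontal distance between wide_b_mid and bay2 below 0.005 m and z of wide_b_mid in the frame of bay2 below 0.0415 m and angle between the z axis of wide_b_mid and the z axis of bay2, either way round below 0.06 rad and value of joint latch2 above 1.62 rad) or (horizontal distance between wide_b_mid and bay3 below 0.005 m and z of wide_b_mid in the frame of bay3 below 0.0415 m and angle between the z axis of wide_b_mid and the z axis of bay3, either way round below 0.06 rad and value of joint latch3 above 1.62 rad))); the robot touches nothing.
It fails at once if one of the other things on the bench is moved more than 3 cm (distance of any of tablet_cutter, pill_pot, amber_bottle, foil_strip, carton from where it was at the start of the episode above 0.03 m).
Of slim_a, slim_b, wide_a, wide_b only 3 to 4 are there at a start; the rules pass over those that are not, and their reading is None.
At some moment in a run one of slim_a, slim_b, wide_a, wide_b may be knocked a few centimetres aside while the robot is not near it.
Once in a run the grip may slacken for a moment while it holds something.
It also fails if it takes over 210 s, if anything falls off the work surface, if the arm or the gripper's body presses on something with over 40 N, if the wrist force passes 120 N, or if a joint passes its speed limit or range.

## Working session

There is one attempt and no reset: what is moved stays moved. The work goes in short steps, Python scripts to look and compute and a tool call to move; the robot and the scene stay as the last step left them, time stands still between calls to the robot, and variables do not carry over. Pictures are saved under pics/ and viewed, and the job is handed in when it is done.

Besides the shell and the picture viewer there is one more tool, called after "Call:" as name([rows], argument=value, ...), one row to a line, values as JSON. drive_tool: Moves the arm, as the interface text tells. Its arguments: {"type":"object","properties":{"series":{"type":"array"},"grip":{"type":"number"}},"required":["series"]}

```bash
mkdir -p pics; ls; python3 - <<'E'
from plant import r
import cv2
s=r.get_state();print({k:(v if isinstance(v,float) else [round(float(x),4) for x in v]) for k,v in s.items()} )
for n in ["scene","top"]:
    p=r.camera_params(n);print(n,p)
    cv2.imwrite(f"pics/{n}0.png",r.snapshot(n))
E
```

```text
pics
{'clock': 0.0, 'joint_positions': [1.0398, 0.5372, -0.0044, 1.5389, 0.0026, 1.0673, -0.0712], 'qd': [-0.001, -0.0014, -0.0006, 0.0011, -0.0003, 0.0021, -0.0005], 'joint_efforts': [-0.0009, -57.0984, 0.9904, -25.1603, -0.0563, 0.0179, 0.0002], 'ee_pos': [0.2911, -0.5805, 0.2598], 'tool_rot': [-3.0555, -0.7232, 0.0008], 'ft_force': [0.0295, -0.1032, -0.2507], 'wrist_torque': [-0.0045, 0.0378, -0.0221], 'width': 0.08825137405914887}
scene {'mtx': array([[582.54583251,   0.        , 324.30146208],
       [  0.        , 582.54583251, 236.43539208],
       [  0.        ,   0.        ,   1.        ]]), 'R': array([[-0.51730844, -0.85564128, -0.01643076],
       [-0.56870368,  0.35805027, -0.74052423],
       [ 0.63950614, -0.3737352 , -0.67182877]]), 't': array([0.23619498, 0.3634622 , 1.26823091])}
top {'mtx': array([[456.84265999,   0.        , 319.33046094],
       [  0.        , 456.84265999, 242.87395349],
       [  0.        ,   0.        ,   1.        ]]), 'R': array([[ 0.00774844, -0.9996897 , -0.02367427],
       [-0.98645822, -0.00376282, -0.16396955],
       [ 0.16382959,  0.02462418, -0.98618128]]), 't': array([-0.03621606,  0.50570763,  1.3678979 ])}
```

View pics/scene0.png

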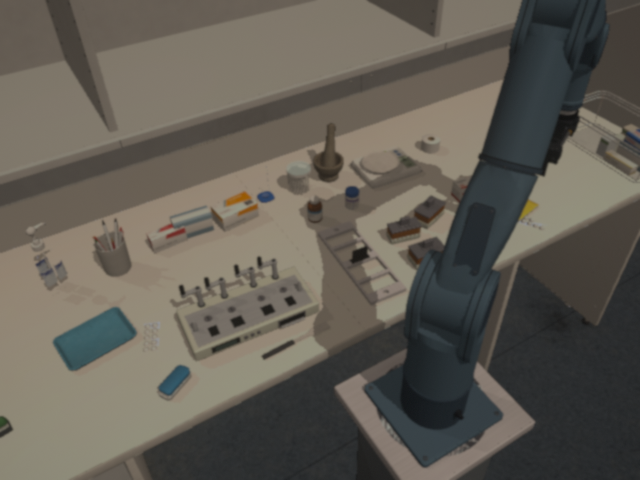

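View pics/top0.png

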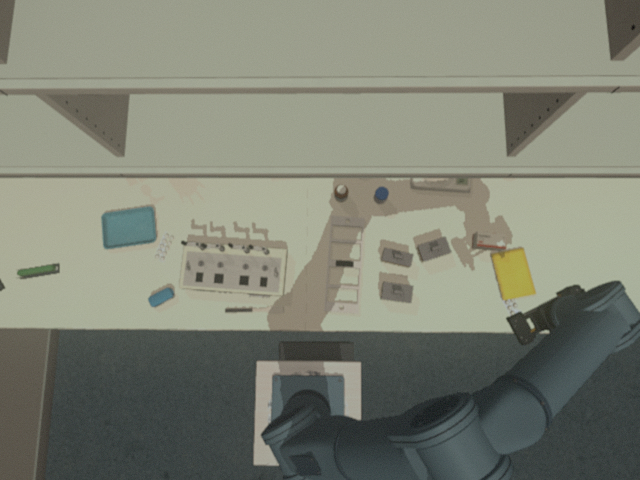

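```bash
cat > h.py <<'E'
from plant import r
import cv2, numpy as np
from scipy.spatial.transform import Rotation as Ro
def st():
    s=r.get_state();R=Ro.from_rotvec(s['tool_rot']).as_matrix()
    y=R[:,1]; 
    print('t %.2f pos %s y-axis yaw %.2f tilt %.2f f %s w %.4f'%(s['clock'],np.round(s['ee_pos'],4),np.degrees(np.arctan2(y[1],y[0])),np.degrees(np.arccos(-R[2,2])),np.round(s['ft_force'],1),s['width']), 'q',np.round(s['joint_positions'],2))
    return s
def un(p,uv,z):
    d=np.linalg.inv(p['mtx'])@np.array([uv[0],uv[1],1.]); d=p['R'].T@d; c=-p['R'].T@p['t']
    return c+d*(z-c[2])/d[2]
def pr(p,X):
    c=np.atleast_2d(X)@p['R'].T+p['t']; u=c@p['mtx'].T; return u[:,:2]/u[:,2:]
def snap(n,name):
    p=r.camera_params(n);im=r.snapshot(n);cv2.imwrite('pics/%s.png'%name,im);np.savez('pics/%s.npz'%name,**p);return p,im
def load(name):
    return dict(np.load('pics/%s.npz'%name)),cv2.imread('pics/%s.png'%name)
def crop(im,x0,y0,x1,y1,k,name):
    cv2.imwrite('pics/%s.png'%name,cv2.resize(im[y0:y1,x0:x1],None,fx=k,fy=k,interpolation=cv2.INTER_CUBIC))
E
python3 - <<'E'
from h import *
p=r.camera_params('top')
im=cv2.imread('pics/top0.png'); np.savez('pics/top0.npz',**p)
crop(im,140,170,340,320,4,'t0a');crop(im,320,170,520,320,4,'t0b')
for uv in [(345,263),(397,257),(397,291),(434,248),(490,242),(341,190),(381,194)]: print(uv,un(p,uv,0.05).round(3))
st();w=r.camera_params('wrist');print(w, -w['R'].T@w['t'])
E
```

```text
(345, 263) [ 0.443 -0.112  0.05 ]
(397, 257) [ 0.462 -0.27   0.05 ]
(397, 291) [ 0.359 -0.268  0.05 ]
(434, 248) [ 0.49  -0.382  0.05 ]
(490, 242) [ 0.509 -0.552  0.05 ]
(341, 190) [ 0.672 -0.1    0.05 ]
(381, 194) [ 0.659 -0.224  0.05 ]
t 0.10 pos [ 0.2911 -0.5806  0.2599] y-axis yaw -63.36 tilt 0.09 f [-0.1 -0.4 -0.6] w 0.0881 q [ 1.04  0.54 -0.    1.54  0.    1.07 -0.07]
{'mtx': array([[360.39776296,   0.        , 315.42752277],
       [  0.        , 360.39776296, 235.49554476],
       [  0.        ,   0.        ,   1.        ]]), 'R': array([[ 0.4491175 , -0.89346971, -0.00231273],
       [-0.85328011, -0.42968028,  0.2954453 ],
       [-0.26496516, -0.13071625, -0.95535686]]), 't': array([-0.64904594, -0.04188019,  0.39026591])} [ 0.35916922 -0.54688388  0.38371545]
```

View pics/t0a.png

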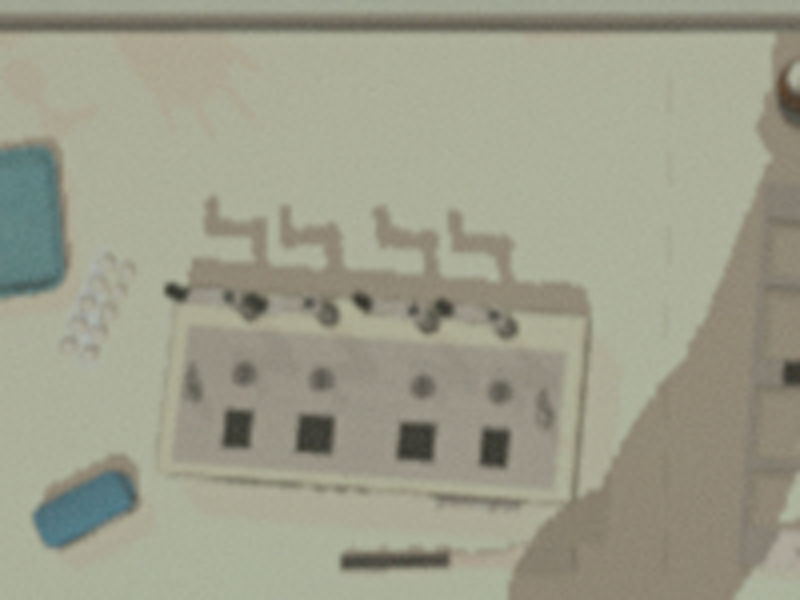

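View pics/t0b.png

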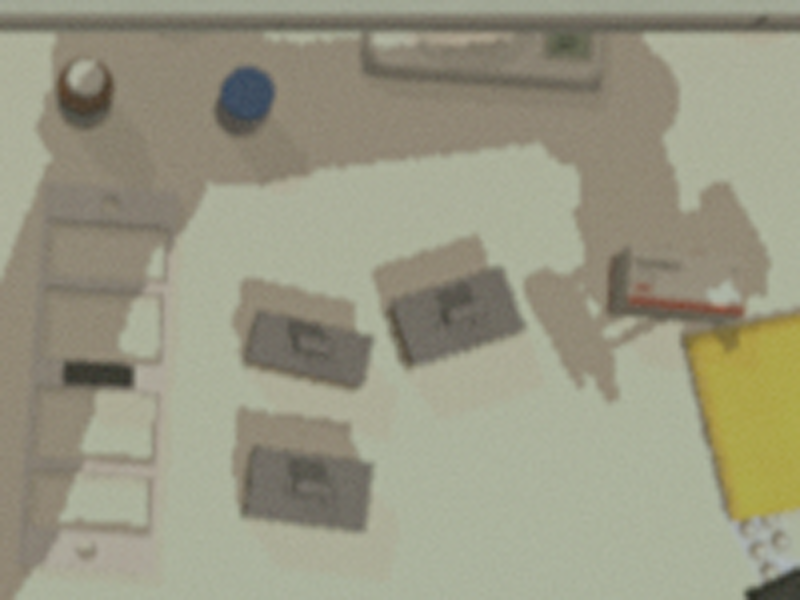

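Call:
drive_tool([
  [[0.02,0.045,0.02,0,0,8],[0.02,0.045,0.02,0,0,8],[0.02,0.045,0.02,0,0,8],[0.02,0.045,0.02,0,0,8],[0.02,0.045,0.02,0,0,8],[0.02,0.045,0.02,0,0,8],[0.02,0.045,0.02,0,0,8],[0.02,0.045,0.0,0,0,8]],
])

```text
clock: 1.1
ee_pos: [0.4502, -0.2109, 0.4007]
tool_rot: [-2.176, -2.263, 0.012]
ft_force: [-0.2, -0.5, -1.1]
width: 0.0883
```

```bash
python3 - <<'E'
from h import *
st();snap('wrist','w1');p,im=snap('top','top1')
crop(im,320,170,520,320,4,'t1b')
E
```

```text
t 1.10 pos [ 0.4502 -0.2109  0.4007] y-axis yaw 2.26 tilt 0.45 f [-0.2 -0.5 -1.1] w 0.0883 q [ 0.69  0.17 -0.39  1.73  0.07  1.26  0.32]
```

View pics/w1.png

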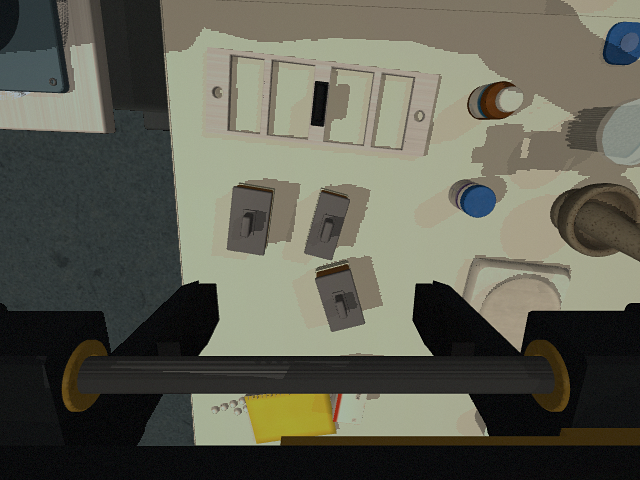

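View pics/top1.png

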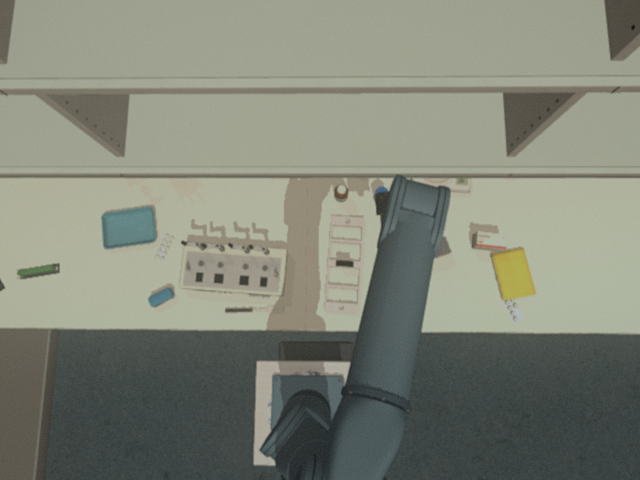

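```bash
python3 - <<'E'
from h import *
p,im=load('w1')
crop(im,195,40,455,165,3,'w1a');crop(im,210,175,410,345,4,'w1b')
E
```

```text
(no output)
```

View pics/w1a.png

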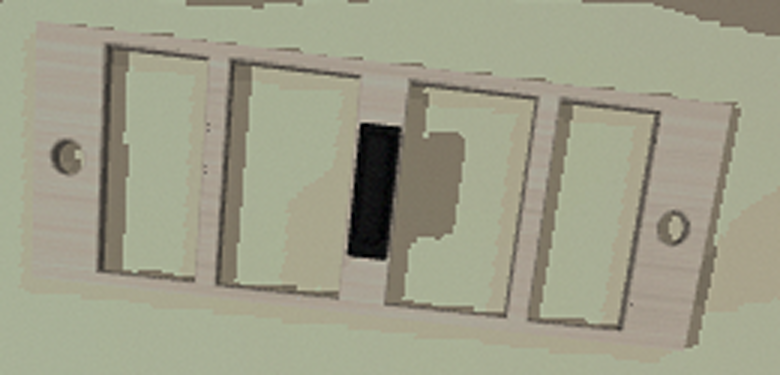

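View pics/w1b.png

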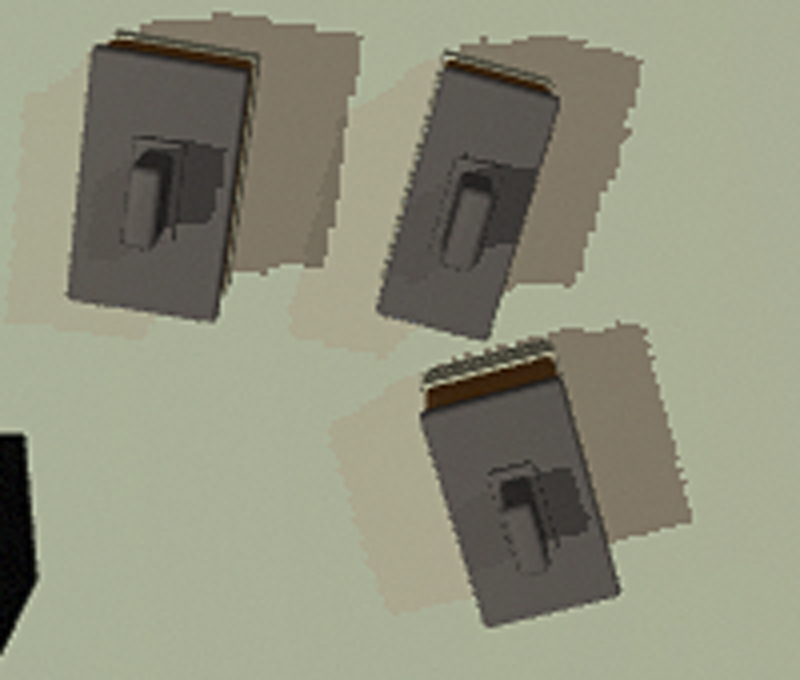

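```bash
cat >> h.py <<'E'
from scipy.optimize import least_squares
def fit(p,uv,model,x0):
    """model Nx3 local pts; fit x,y,yaw with z fixed as in model"""
    uv=np.array(uv,float);m=np.array(model,float)
    def T(v):
        c,s=np.cos(v[2]),np.sin(v[2]);return np.c_[v[0]+c*m[:,0]-s*m[:,1],v[1]+s*m[:,0]+c*m[:,1],m[:,2]]
    f=lambda v:(pr(p,T(v))-uv).ravel()
    s=least_squares(f,x0,loss='soft_l1');return s.x,f(s.x).reshape(-1,2)
E
python3 - <<'E'
from h import *
p,im=load('w1')
c=[(107,45,-47,-121),(210,58,-47,-77),(195,280,47,-77),(99,271,47,-121),(233,61,-47,-67),(361,77,-47,-11),(340,298,47,-11),(219,285,47,-67),(411,83,-47,11),(540,98,-47,67),(507,316,47,67),(387,303,47,11),(562,100,-47,77),(660,113,-47,121),(622,328,47,121),(529,319,47,77),(67,157,0,-136),(673,228,0,136)]
c=np.array(c,float);uv=c[:,:2]/3+[195,40]; m=np.c_[c[:,2:]/1000,np.full(len(c),.012)]
v,e=fit(p,uv,m,[.44,-.11,-1.6]);print('carrier',v.round(4),np.degrees(v[2]),e.round(1).tolist())
fin=np.array([(360,123),(402,126),(388,260),(347,256)])/3+[195,40]
mf=[(-.022,-.006,.047),(-.022,.006,.047),(.022,.006,.047),(.022,-.006,.047)]
v2,e=fit(p,fin,mf,v);print('fin',v2.round(4),np.degrees(v2[2]),e.round(1).tolist())
for n,q in dict(A=[(94,45),(253,68),(217,321),(68,298)],B=[(445,64),(557,98),(490,339),(378,310)],C=[(424,411),(558,378),(619,594),(487,627)]).items():
    uv=np.array(q)/4+[210,175]; P=np.array([un(p,u,.05) for u in uv])
    print(n,P.mean(0).round(4),'sides',[round(np.linalg.norm(P[i]-P[(i+1)%4]),4) for i in range(4)],'len yaw',np.degrees(np.arctan2(*(P[0]+P[1]-P[2]-P[3])[[1,0]])).round(1))
E
```

```text
carrier [ 0.4485 -0.1105 -1.6399] -93.96123269551157 [[-0.1, -0.0], [-0.4, -0.3], [-0.0, 0.8], [-0.1, 0.1], [-0.4, -0.4], [0.0, -0.6], [-0.5, 0.2], [-0.8, -0.1], [0.2, -0.5], [-0.1, -0.5], [0.1, 0.6], [-0.2, 0.4], [0.1, -0.2], [0.8, -0.6], [0.4, 1.1], [-0.1, 0.5], [0.5, 0.2], [0.7, 0.1]]
fin [ 0.4484 -0.1104 -1.6031] -91.8508414922894 [[1.2, 2.4], [-3.0, 2.2], [-1.2, -5.0], [3.0, -4.4]]
A [ 0.3593 -0.2665  0.05  ] sides [np.float64(0.053), np.float64(0.091), np.float64(0.0525), np.float64(0.0901)] len yaw 82.5
B [ 0.465  -0.2689  0.05  ] sides [np.float64(0.0391), np.float64(0.0887), np.float64(0.0408), np.float64(0.0898)] len yaw 78.0
C [ 0.4909 -0.3814  0.05  ] sides [np.float64(0.0492), np.float64(0.0903), np.float64(0.051), np.float64(0.0913)] len yaw 107.9
```

Call:
drive_tool([
  [[0,0.05,0.01,0,0,-1],[0,0.05,0.01,0,0,-1],[0,0.05,0.01,0,0,-1],[0,0.05,0.01,0,0,-1],[0,0.05,0.01,0,0,-1],[0,0.05,0.0,0,0,-1],[0,0.05,0.0,0,0,0],[0,0.05,0.0,0,0,0]],
])

```text
clock: 2.2
ee_pos: [0.4489, 0.1972, 0.4484]
tool_rot: [-2.305, -2.125, 0.015]
ft_force: [0.6, 0.7, -0.2]
width: 0.088
```

```bash
python3 - <<'E'
from h import *
st();snap('wrist','w2')
E
```

```text
t 2.20 pos [0.4489 0.1972 0.4484] y-axis yaw -4.65 tilt 0.67 f [ 0.6  0.7 -0.2] w 0.0880 q [ 0.15  0.18 -0.75  1.64  0.12  1.38 -0.69]
```

View pics/w2.png

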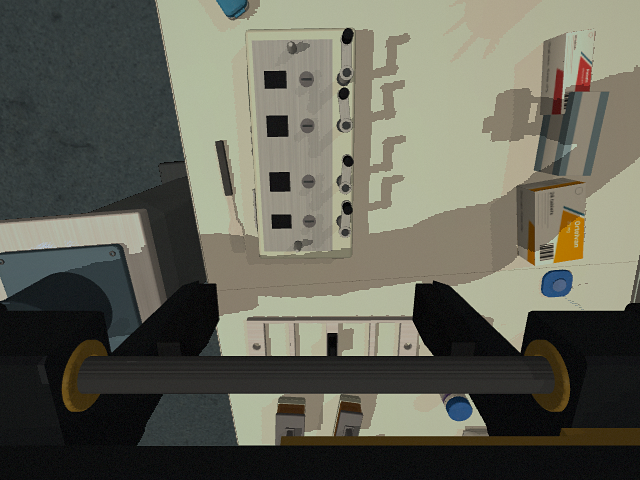

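```bash
python3 - <<'E'
from h import *
p,im=load('w2')
crop(im,235,20,375,150,5,'w2a');crop(im,235,150,375,270,5,'w2b')
E
```

```text
(no output)
```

View pics/w2a.png

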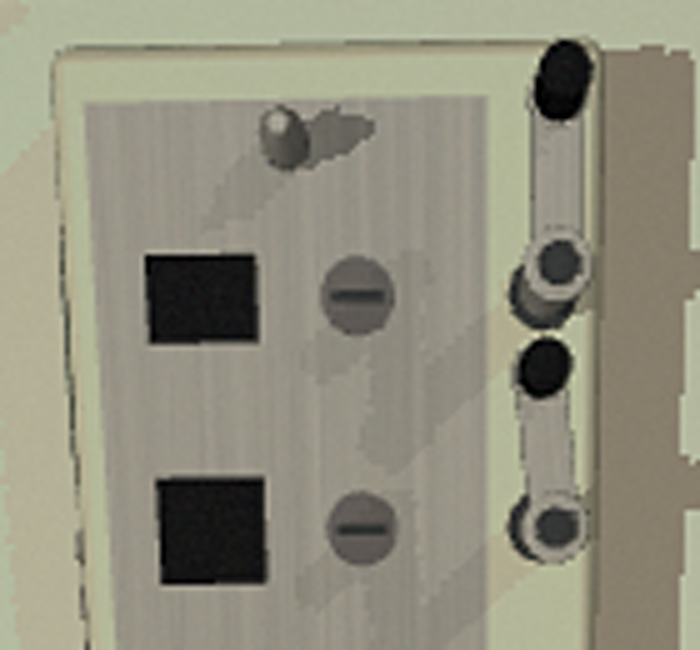

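View pics/w2b.png

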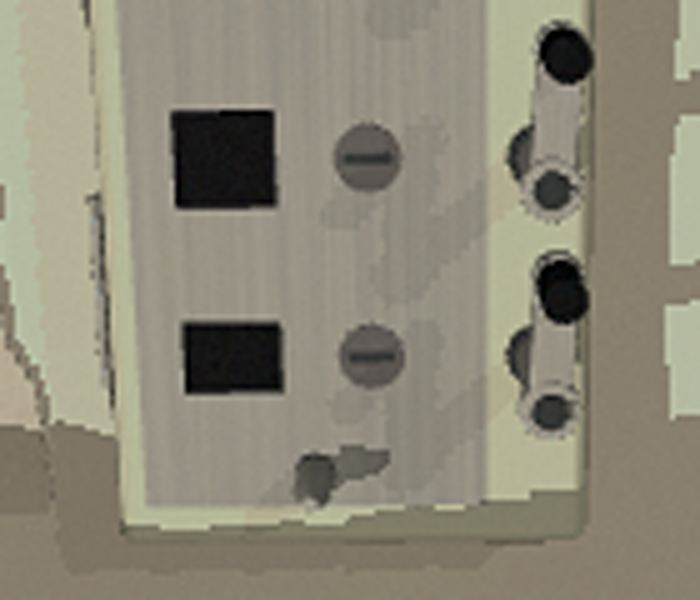

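```bash
python3 - <<'E'
from h import *
p,im=load('w2')
a=lambda x,y:(x/5+235,y/5+20); b=lambda x,y:(x/5+235,y/5+150)
sq=[a(203,298),a(212,530),b(224,159),b(233,357)];sc=[a(358,296),a(363,529),b(367,158),b(371,355)]
hy=[.099,.039,-.039,-.099]
ca=[a(55,50),a(600,40),b(122,538),b(580,540)];cm=[(-.073,.161),(.073,.161),(-.073,-.161),(.073,-.161)]
uv=np.array(sq+sc+ca)
def M(v):
    return np.array([(v[3],y,.045) for y in hy]+[(v[4],y,.045) for y in hy]+[(x,y,.045) for x,y in cm])
def T(v,m):
    c,s=np.cos(v[2]),np.sin(v[2]);m=np.atleast_2d(m);return np.c_[v[0]+c*m[:,0]-s*m[:,1],v[1]+s*m[:,0]+c*m[:,1],m[:,2]]
f=lambda v:(pr(p,T(v,M(v)))-uv).ravel()
s=least_squares(f,[.43,.2,0,-.03,.02],loss='soft_l1');print(s.x.round(4),np.degrees(s.x[2]));print(f(s.x).reshape(-1,2).round(1).tolist())
for X in [(0,.136,.045),(0,.136,.075),(0,-.136,.045),(0,-.136,.075)]:
    q=pr(p,T(s.x,X))[0];print(X,q.round(1),((q-[235,20])*5).round(0),((q-[235,150])*5).round(0))
for i,y in enumerate(hy):
  for X in [(.068,y,.117),(.068+.00625,y+.03545,.117+.013)]:
    q=pr(p,T(s.x,X))[0];print(i+1,((q-[235,20])*5).round(0),((q-[235,150])*5).round(0))
E
```

```text
[ 0.4284  0.2329 -0.0683 -0.0347  0.0073] -3.9154770341523912
[[0.0, 0.2], [0.1, 0.2], [0.0, 0.0], [-0.2, -0.0], [0.1, 0.2], [-0.1, 0.0], [0.1, -0.1], [-0.0, 0.2], [-1.9, -1.3], [1.4, -1.2], [-0.8, 2.2], [0.9, 1.2]]
(0, 0.136, 0.045) [300.6  49.1] [328. 145.] [ 328. -505.]
(0, 0.136, 0.075) [299.3  44.3] [322. 121.] [ 322. -529.]
(0, -0.136, 0.045) [304.8 244.4] [ 349. 1122.] [349. 472.]
(0, -0.136, 0.075) [304.  250.9] [ 345. 1155.] [345. 505.]
1 [609. 257.] [ 609. -393.]
1 [647.  71.] [ 647. -579.]
2 [604. 528.] [ 604. -122.]
2 [640. 366.] [ 640. -284.]
3 [597. 849.] [597. 199.]
3 [631. 712.] [631.  62.]
4 [ 593. 1075.] [593. 425.]
4 [625. 955.] [625. 305.]
```

```bash
python3 - <<'E'
from h import *
p,im=load('w2')
A=cv2.resize(im[35:62,278:318],None,fx=14,fy=14,interpolation=cv2.INTER_CUBIC);B=cv2.resize(im[232:259,278:318],None,fx=14,fy=14,interpolation=cv2.INTER_CUBIC)
o=np.vstack([A,B*2//1 if 0 else cv2.convertScaleAbs(B,alpha=1.5)]);o=cv2.resize(o,(o.shape[1]*598//o.shape[0],598)) if o.shape[0]>600 else o
cv2.imwrite('pics/w2pins.png',np.hstack([A,cv2.convertScaleAbs(B,alpha=1.4)])[:, :]) ;print(A.shape)
E
python3 -c "
import cv2;i=cv2.imread('pics/w2pins.png');cv2.imwrite('pics/w2pins2.png',cv2.resize(i,(800,270)))"
```

```text
(378, 560, 3)
```

View pics/w2pins2.png

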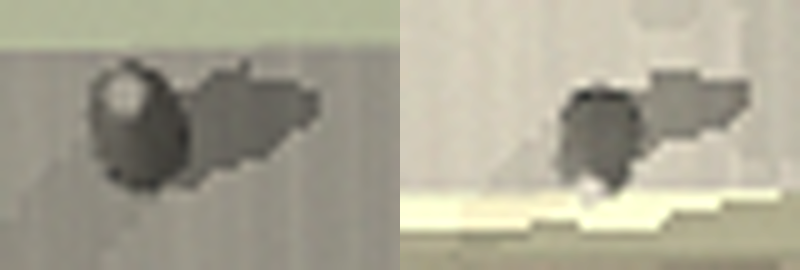

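```bash
cat >> h.py <<'E'
def T3(v,m):
    c,s=np.cos(v[2]),np.sin(v[2]);m=np.atleast_2d(m);return np.c_[v[0]+c*m[:,0]-s*m[:,1],v[1]+s*m[:,0]+c*m[:,1],m[:,2]]
HY=[.099,.039,-.039,-.099]
E
python3 - <<'E'
from h import *
p,im=load('w2')
a=lambda x,y:(x/5+235,y/5+20); b=lambda x,y:(x/5+235,y/5+150)
sq=[a(203,298),a(212,530),b(224,159),b(233,357)];sc=[a(358,296),a(363,529),b(367,158),b(371,355)]
hg=[a(560,263),a(555,526),b(551,189),b(549,412)]
hy=HY
pins=[(290.6,44.2),(292.4,50),(297.2,250.8),(298,244.7)]
pm=[(0,.136,.075),(0,.136,.045),(0,-.136,.075),(0,-.136,.045)]
uv=np.array(sq+sc+hg+pins)
def M(v):
    return np.array([(v[3],y,.045) for y in hy]+[(v[4],y,.045) for y in hy]+[(.068,y,v[5]) for y in hy]+pm)
f=lambda v:(pr(p,T3(v,M(v)))-uv).ravel()
s=least_squares(f,[.43,.2,0,-.03,.02,.11],loss='soft_l1');print(s.x.round(4),np.degrees(s.x[2]));print(f(s.x).reshape(-1,2).round(1).tolist())
f2=lambda v:(pr(p,T3(v,pm))-np.array(pins)).ravel()
s=least_squares(f2,[.43,.2,0]);print('pins only',s.x.round(4),np.degrees(s.x[2]));print(f2(s.x).reshape(-1,2).round(1).tolist())
E
```

```text
[ 0.4177  0.2338 -0.0669 -0.024   0.018   0.1049] -3.8335830162757243
[[-0.1, 0.2], [0.1, 0.1], [0.1, -0.0], [-0.1, -0.1], [-0.0, 0.1], [-0.1, -0.1], [0.1, -0.2], [0.1, 0.1], [-0.2, 0.1], [0.2, 0.3], [0.2, 0.3], [0.1, -0.2], [-0.0, 0.2], [-0.0, -0.9], [-0.4, 0.1], [0.0, -0.3]]
pins only [ 0.4178  0.2334 -0.0661] -3.7876844612632143
[[0.0, 0.4], [-0.0, -0.6], [-0.2, 0.3], [0.2, -0.1]]
```

Call:
drive_tool([
  [[0,-0.0385,-0.036,0,0,0.1],[0,-0.0385,-0.036,0,0,0.1],[0,-0.0385,-0.036,0,0,0.1],[0,-0.0385,-0.036,0,0,0.1],[0,-0.0385,-0.036,0,0,0.1],[0,-0.0385,-0.036,0,0,0.1],[0,-0.0385,-0.036,0,0,0],[0,-0.0385,-0.036,0,0,0]],
], grip=0.05)

```text
clock: 3.25
ee_pos: [0.4448, -0.1132, 0.1526]
tool_rot: [-2.281, -2.147, 0.006]
ft_force: [0.4, -0.2, -0.1]
width: 0.0501
```

```bash
cat >> h.py <<'E'
def to(x,y,z,yaw):
    """remaining shift and turn (deg) to target w/ tool down"""
    s=st();R=Ro.from_rotvec(s['tool_rot']).as_matrix();t=np.radians(yaw)
    yv=np.array([np.cos(t),np.sin(t),0]);zv=np.array([0,0,-1.]);G=np.c_[np.cross(yv,zv),yv,zv]
    print('d',(np.array([x,y,z])-s['ee_pos']).round(4),'turn',np.degrees(Ro.from_matrix(G@R.T).as_rotvec()).round(2))
E
python3 - <<'E'
from h import *
to(.4485,-.1105,.04,-3.96);snap('wrist','w3')
E
```

```text
t 3.25 pos [ 0.4448 -0.1132  0.1526] y-axis yaw -3.46 tilt 0.57 f [ 0.4 -0.2 -0.1] w 0.0501 q [ 0.55  0.43 -0.48  2.08  0.3   0.7  -0.19]
d [ 0.0037  0.0027 -0.1126] turn [-0.23 -0.53 -0.5 ]
```

View pics/w3.png

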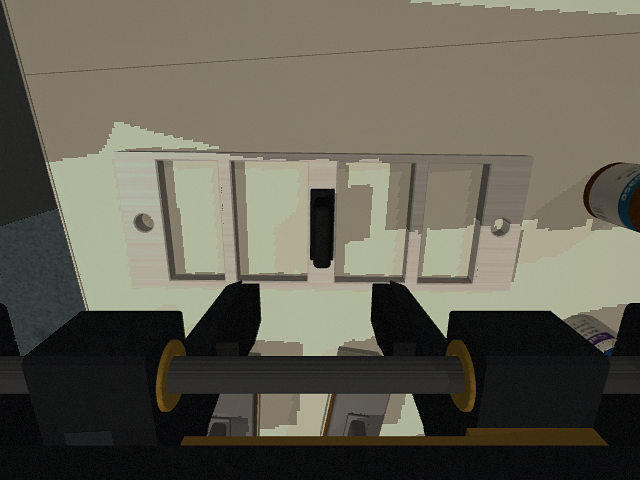

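```bash
python3 - <<'E'
from h import *
p,im=load('w3')
uv=[(144,222),(500,227),(158,160),(487,163),(170,279),(473,281)]
m=[(0,-.136,.012),(0,.136,.012),(-.047,-.121,.012),(-.047,.121,.012),(.047,-.121,.012),(.047,.121,.012)]
v,e=fit(p,uv,m,[.448,-.11,-1.6]);print(v.round(4),np.degrees(v[2]),e.round(1).tolist())
# fin top in image
print(pr(p,T3(v,[(-.022,-.006,.047),(-.022,.006,.047),(.022,-.006,.047),(.022,.006,.047)])).round(0))
crop(im,290,170,360,280,5,'w3f')
E
```

```text
[ 0.448  -0.1094 -1.6389] -93.90025014578387 [[-0.6, 0.3], [1.2, -0.8], [-2.4, -0.2], [3.7, 0.0], [-0.3, 0.3], [-0.1, 2.0]]
[[313. 206.]
 [332. 206.]
 [313. 269.]
 [330. 269.]]
```

View pics/w3f.png

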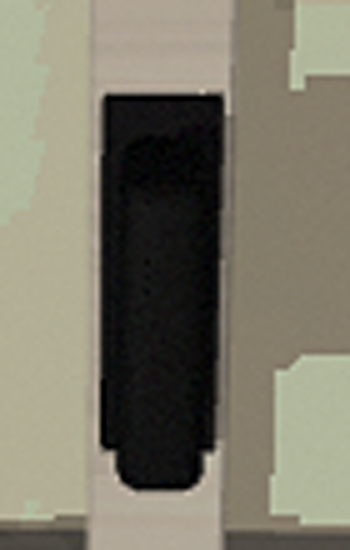

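Call:
drive_tool([
  [[0.0034,0.0032,-0.03,-0.2,-0.5,-0.5],[0,0,-0.03,0,0,0],[0,0,-0.03,0,0,0],[0,0,-0.02,0,0,0],[0,0,0,0,0,0]],
])

```text
clock: 3.92
ee_pos: [0.4417, -0.1208, 0.0332]
tool_rot: [-2.31, -2.118, 0.018]
ft_force: [-0.4, 0.3, -0.0]
width: 0.0499
```

```bash
python3 - <<'E'
from h import *
to(.4482,-.110,.04,-3.96)
E
```

```text
t 3.92 pos [ 0.4417 -0.1208  0.0332] y-axis yaw -4.97 tilt 0.77 f [-0.4  0.3 -0. ] w 0.0499 q [ 0.43  0.66 -0.32  2.12  0.48  0.44 -0.35]
d [0.0065 0.0108 0.0068] turn [ 0.14 -0.76  1.01]
```

Call:
drive_tool([
  [[0.0065,0.0108,0.0068,0.1,-0.7,1.0],[0,0,0,0,0,0]],
])

```text
clock: 4.18
ee_pos: [0.4494, -0.1095, 0.0418]
tool_rot: [2.295, 2.143, 0.001]
ft_force: [1.2, -0.2, -0.4]
width: 0.0503
```

```bash
python3 - <<'E'
from h import *
to(.4482,-.110,.04,-3.96)
E
```

```text
t 4.17 pos [ 0.4494 -0.1095  0.0418] y-axis yaw -3.94 tilt 0.11 f [ 1.2 -0.2 -0.4] w 0.0503 q [ 0.42  0.64 -0.34  2.12  0.47  0.45 -0.36]
d [-0.0012 -0.0005 -0.0018] turn [ 0.05  0.1  -0.02]
```

Good; correct and close.

Call:
drive_tool([
  [[-0.001,0,-0.002,0,0,0],[0,0,0,0,0,0],[0,0,0,0,0,0],[0,0,0,0,0,0],[0,0,0,0,0,0],[0,0,0,0,0,0]],
], grip=0.0)

```text
clock: 4.92
ee_pos: [0.4489, -0.1101, 0.0411]
tool_rot: [2.295, 2.141, 0.002]
ft_force: [-0.7, 0.5, 1.5]
width: 0.0117
```

```bash
python3 - <<'E'
from h import *
to(.4482,-.110,.04,-3.96)
E
```

```text
t 4.92 pos [ 0.4489 -0.1101  0.0411] y-axis yaw -3.98 tilt 0.22 f [-0.7  0.5  1.5] w 0.0117 q [ 0.41  0.64 -0.33  2.13  0.47  0.44 -0.36]
d [-0.0007  0.0001 -0.0011] turn [0.11 0.2  0.02]
```

Call:
drive_tool([
  [[0,0,0.03,0,0,0],[0,0,0.05,0,0,0],[0,0.03,0.05,0,0,5],[0,0.04,0.03,0,0,10],[0,0.04,0,0,0,10],[0,0.04,0,0,0,10],[0,0.04,0,0,0,10],[0,0.03,0,0,0,10]],
])

```text
clock: 5.92
ee_pos: [0.4436, 0.1126, 0.203]
tool_rot: [1.013, 2.971, -0.01]
ft_force: [-0.5, -0.5, -5.0]
width: 0.0118
```

```bash
python3 - <<'E'
from h import *
to(.4178,.2335,.2,86.2)
E
```

```text
t 5.92 pos [0.4436 0.1126 0.203 ] y-axis yaw 52.34 tilt 0.37 f [-0.5 -0.5 -5. ] w 0.0118 q [ 0.32  0.41 -0.81  2.05  0.4   0.85  0.19]
d [-0.0258  0.1209 -0.003 ] turn [ 0.36  0.12 33.86]
```

Call:
drive_tool([
  [[-0.006,0.03,0,0,0,8],[-0.006,0.03,0,0,0,8],[-0.006,0.03,0,0,0,8],[-0.005,0.02,0,0,0,7],[0,0,0,0,0,0],[0,0,0,0,0,0]],
])

```text
clock: 6.68
ee_pos: [0.4163, 0.2249, 0.1997]
tool_rot: [-0.152, -3.135, 0.014]
ft_force: [0.8, -0.5, -3.8]
width: 0.0116
```

```bash
python3 - <<'E'
from h import *
to(.4178,.2335,.15,86.2);snap('wrist','w4')
E
```

```text
t 6.67 pos [0.4163 0.2249 0.1997] y-axis yaw 84.45 tilt 0.54 f [ 0.8 -0.5 -3.8] w 0.0116 q [ 0.16  0.5  -0.94  2.    0.52  0.91  0.41]
d [ 0.0015  0.0086 -0.0497] turn [ 0.52 -0.16  1.75]
```

View pics/w4.png

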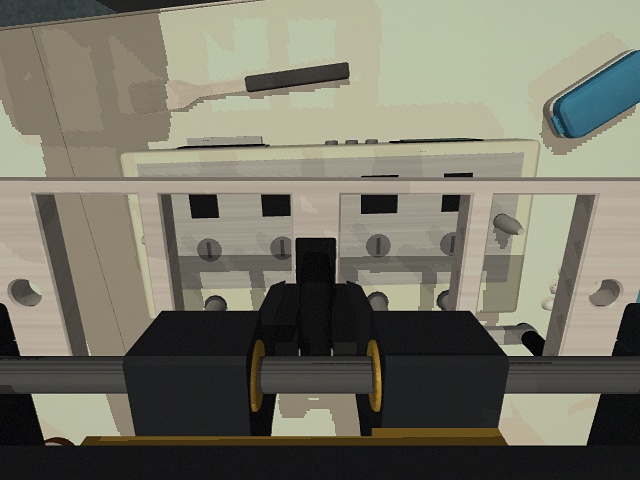

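```bash
python3 - <<'E'
from h import *
p,im=load('w4')
crop(im,0,270,60,320,6,'w4l');crop(im,575,270,635,320,6,'w4r')
a=cv2.imread('pics/w4l.png');b=cv2.imread('pics/w4r.png');cv2.imwrite('pics/w4lr.png',np.hstack([a,b]))
for u in [(25,292),(605,292)]: print(un(p,u,.1707))
E
```

```text
[0.40183238 0.08881411 0.1707    ]
[0.42651394 0.35781268 0.1707    ]
```

View pics/w4lr.png

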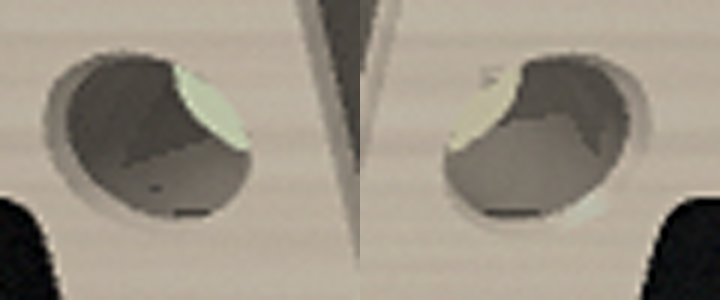

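Call:
drive_tool([
  [[0.0015,0.0086,-0.01,0.5,-0.1,1.7],[0,0,-0.03,0,0,0],[0.002,0.001,-0.025,0,0,0],[0,0,0,0,0,0],[0,0,0,0,0,0]],
])

```text
clock: 7.35
ee_pos: [0.4216, 0.233, 0.1318]
tool_rot: [0.111, 3.139, 0.0]
ft_force: [0.5, 0.4, -3.8]
width: 0.0118
```

```bash
python3 - <<'E'
from h import *
to(.4198,.2345,.13,86.2);p,im=snap('wrist','w5');crop(im,120,120,560,360,1.8,'w5a')
E
```

```text
t 7.35 pos [0.4216 0.233  0.1318] y-axis yaw 85.97 tilt 0.02 f [ 0.5  0.4 -3.8] w 0.0118 q [ 0.07  0.61 -0.84  2.03  0.65  0.79  0.33]
d [-0.0018  0.0015 -0.0018] turn [-0.01  0.02  0.23]
```

View pics/w5.png

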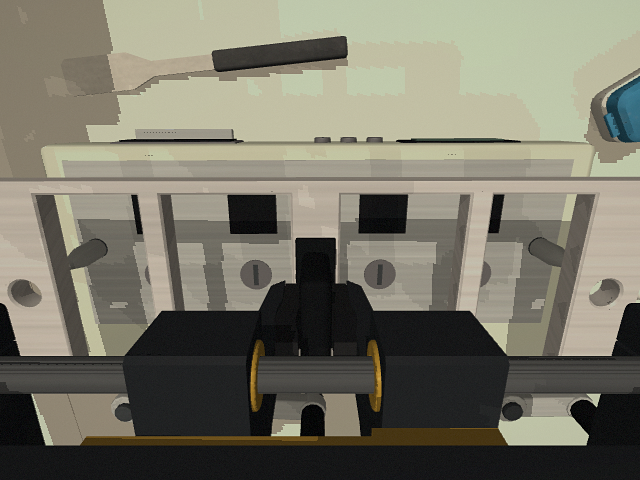

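View pics/w5a.png

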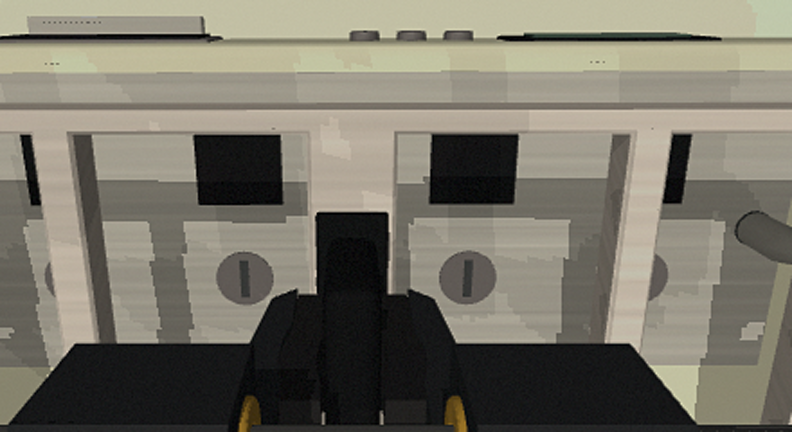

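```bash
python3 - <<'E'
from h import *
p,im=load('w5')
P=[un(p,u,.045) for u in [(256.1,274.4),(380.0,274.4)]]
d=P[1]-P[0];yaw=np.arctan2(-d[0],d[1]);mid=(P[0]+P[1])/2
c=mid[:2]-.018*np.array([np.cos(yaw),np.sin(yaw)]);print('machine',c,np.degrees(yaw),np.linalg.norm(d[:2]))
zt=.1318-.029
H=[un(p,u,zt) for u in [(24.7,292.8),(606.2,292.8)]]
d=H[1]-H[0];print('carrier',(H[0]+H[1])/2,np.degrees(np.arctan2(-d[0],d[1])),np.linalg.norm(d))
print(pr(p,T3([.4178,.2335,-.0665],[(0,.136,.045),(0,.136,.062),(0,-.136,.045),(0,-.136,.062),(.018,.039,.045),(.018,-.039,.045)])).round(1))
a=cv2.resize(im[270:320,0:60],None,fx=6,fy=6);b=cv2.resize(im[270:320,575:635],None,fx=6,fy=6);c=cv2.resize(im[225:275,60:120],None,fx=6,fy=6);e=cv2.resize(im[225:275,520:580],None,fx=6,fy=6)
cv2.imwrite('pics/w5h.png',np.vstack([np.hstack([a,b]),np.hstack([c,e])]))
E
```

```text
machine [0.41780124 0.23477142] -3.9879300353478015 0.07831167310152451
carrier [0.42015957 0.23296803 0.1028    ] -3.988795512981986 0.27103513147474345
[[536.4 246.9]
 [553.8 256.6]
 [ 95.9 248.2]
 [ 78.6 257.9]
 [377.8 274.4]
 [254.4 274.7]]
```

View pics/w5h.png

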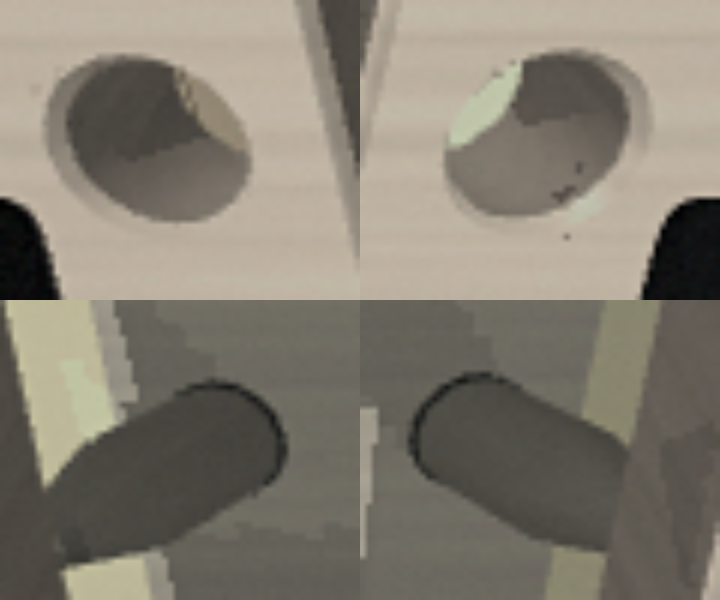

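Call:
drive_tool([
  [[-0.0024,0.0017,0,0,0,0],[0,0,-0.004,0,0,0],[0,0,0,0,0,0]],
])

```text
clock: 7.78
ee_pos: [0.42, 0.2351, 0.1292]
tool_rot: [0.111, 3.136, 0.002]
ft_force: [-0.4, 0.4, -4.2]
width: 0.0117
```

```bash
python3 - <<'E'
from h import *
to(.4192,.2347,.13,86.03)
E
```

```text
t 7.78 pos [0.42   0.2351 0.1292] y-axis yaw 85.93 tilt 0.20 f [-0.4  0.4 -4.2] w 0.0117 q [ 0.06  0.61 -0.84  2.04  0.66  0.78  0.32]
d [-0.0008 -0.0004  0.0008] turn [-0.06  0.19  0.1 ]
```

Call:
drive_tool([
  [[-0.0008,-0.0004,-0.008,0,0.2,0.1],[0,0,-0.006,0,0,0],[0,0,0,0,0,0]],
])

```text
clock: 8.15
ee_pos: [0.4192, 0.2345, 0.1141]
tool_rot: [-0.109, -3.139, -0.001]
ft_force: [-0.0, -0.2, -4.5]
width: 0.0117
```

```bash
python3 - <<'E'
from h import *
to(.4192,.2347,.11,86.03)
E
```

```text
t 8.15 pos [0.4192 0.2345 0.1141] y-axis yaw 86.03 tilt 0.06 f [-0.  -0.2 -4.5] w 0.0117 q [ 0.04  0.64 -0.82  2.04  0.68  0.75  0.3 ]
d [ 0.      0.0002 -0.0041] turn [-0.05 -0.03  0.  ]
```

Continue down in small steps.

Call:
drive_tool([
  [[0,0,-0.005,0,0,0],[0,0,-0.005,0,0,0],[0,0,-0.003,0,0,0],[0,0,0,0,0,0]],
])

```text
clock: 8.65
ee_pos: [0.4191, 0.2346, 0.1001]
tool_rot: [-0.109, -3.139, -0.001]
ft_force: [-0.2, 0.2, -2.7]
width: 0.0118
```

```bash
python3 - <<'E'
from h import *
to(.4192,.2347,.086,86.03)
E
```

```text
t 8.65 pos [0.4191 0.2346 0.1001] y-axis yaw 86.04 tilt 0.07 f [-0.2  0.2 -2.7] w 0.0118 q [ 0.02  0.66 -0.79  2.05  0.71  0.73  0.27]
d [ 0.0001  0.0001 -0.0141] turn [-0.05 -0.05 -0.01]
```

Call:
drive_tool([
  [[0,0,-0.005,0,0,0],[0,0,-0.005,0,0,0],[0,0,-0.004,0,0,0],[0,0,0,0,0,0]],
])

```text
clock: 9.15
ee_pos: [0.4193, 0.2348, 0.0855]
tool_rot: [-0.108, -3.14, -0.001]
ft_force: [-0.3, -0.0, -3.5]
width: 0.012
```

```bash
python3 - <<'E'
from h import *
to(.4192,.2347,.086,86.03);snap('wrist','w6')
E
```

```text
t 9.15 pos [0.4193 0.2348 0.0855] y-axis yaw 86.04 tilt 0.05 f [-0.3 -0.  -3.5] w 0.0120 q [ 0.    0.68 -0.77  2.05  0.74  0.7   0.25]
d [-0.0001 -0.0001  0.0005] turn [-0.05 -0.01 -0.01]
```

View pics/w6.png

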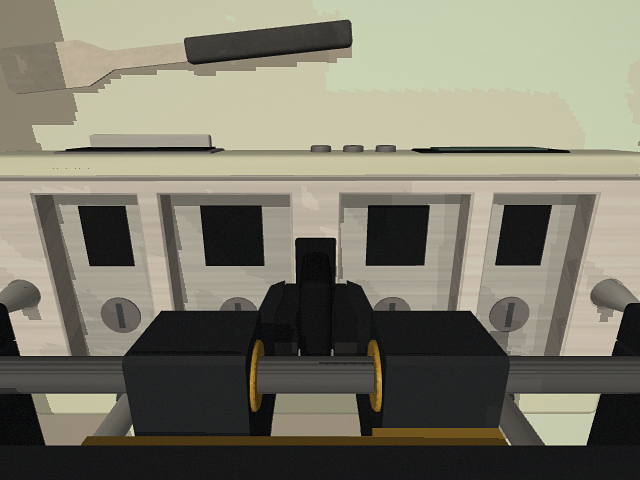

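Call:
drive_tool([
  [[0,0,-0.002,0,0,0],[0,0,-0.001,0,0,0]],
])

```text
clock: 9.45
ee_pos: [0.4194, 0.2348, 0.0853]
tool_rot: [0.108, 3.138, -0.004]
ft_force: [-2.5, -2.8, 7.5]
width: 0.0118
```

Call:
drive_tool([
  [[0,0,0,0,0,0],[0,0,0,0,0,0],[0,0,0,0,0,0]],
], grip=0.05)

```text
clock: 9.82
ee_pos: [0.4204, 0.2358, 0.0862]
tool_rot: [0.108, 3.136, -0.001]
ft_force: [-0.2, 0.3, 0.1]
width: 0.0396
```

Call:
drive_tool([
  [[0,0,0.02,0,0,0],[0,0,0.04,0,0,0],[0,0,0.04,0,0,0],[0,0,0.04,0,0,0]],
])

```text
clock: 10.32
ee_pos: [0.4185, 0.2348, 0.2271]
tool_rot: [-0.107, -3.138, 0.004]
ft_force: [1.0, -0.0, 0.5]
width: 0.0502
```

```bash
python3 - <<'E'
from h import *
st();snap('wrist','w7')
E
```

```text
t 10.32 pos [0.4185 0.2348 0.2271] y-axis yaw 86.09 tilt 0.18 f [ 1.  -0.   0.5] w 0.0502 q [ 0.18  0.47 -0.98  1.97  0.48  0.96  0.47]
```

View pics/w7.png

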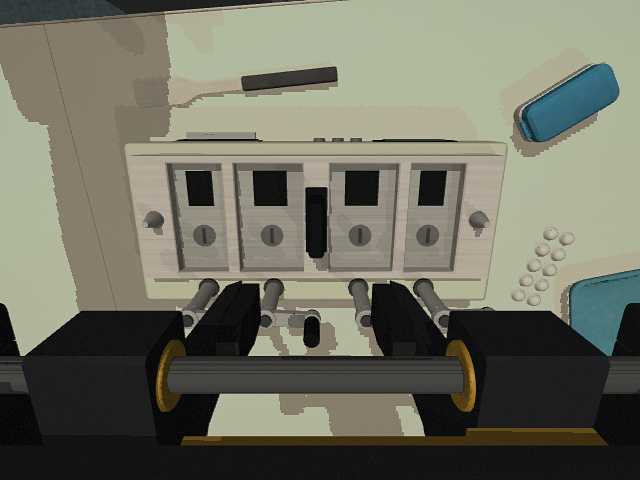

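Call:
drive_tool([
  [[0.005,-0.05,0,0,0,-10.5],[0.005,-0.05,0,0,0,-10.5],[0.005,-0.05,0,0,0,-10.5],[0.005,-0.05,0,0,0,-10.5],[0.005,-0.05,0,0,0,-10.5],[0.005,-0.05,0,0,0,-10.5],[0.005,-0.05,0,0,0,-10.5],[0.005,-0.05,0,0,0,-10.5]],
])

```text
clock: 11.38
ee_pos: [0.4615, -0.1711, 0.2335]
tool_rot: [2.204, 2.22, 0.001]
ft_force: [-0.3, -0.4, 0.3]
width: 0.0501
```

```bash
python3 - <<'E'
from h import *
to(.465,-.269,.2,-12)
E
```

```text
t 11.38 pos [ 0.4615 -0.1711  0.2335] y-axis yaw 0.40 tilt 0.78 f [-0.3 -0.4  0.3] w 0.0501 q [ 0.73  0.35 -0.56  1.96  0.25  0.89  0.04]
d [ 0.0035 -0.0979 -0.0335] turn [  0.58   0.52 -12.4 ]
```

Call:
drive_tool([
  [[0.001,-0.035,-0.01,0,0,-5],[0.001,-0.035,-0.01,0,0,-5],[0.001,-0.02,-0.01,0,0,-2],[0,0,0,0,0,0],[0,0,0,0,0,0]],
])

```text
clock: 12.0
ee_pos: [0.4646, -0.2659, 0.2016]
tool_rot: [2.434, 1.964, -0.002]
ft_force: [0.8, 0.4, 1.1]
width: 0.0502
```

```bash
python3 - <<'E'
from h import *
to(.465,-.269,.12,-12);p,im=snap('wrist','w8');print(pr(p,[(.465,-.269,.05),(.465,-.269,.0747)]))
E
```

```text
t 12.00 pos [ 0.4646 -0.2659  0.2016] y-axis yaw -12.20 tilt 0.81 f [0.8 0.4 1.1] w 0.0502 q [ 0.79  0.45 -0.46  1.88  0.27  0.85 -0.02]
d [ 0.0004 -0.0031 -0.0816] turn [0.66 0.46 0.2 ]
[[315.25575258 226.40340623]
 [315.5456941  235.88489731]]
```

View pics/w8.png

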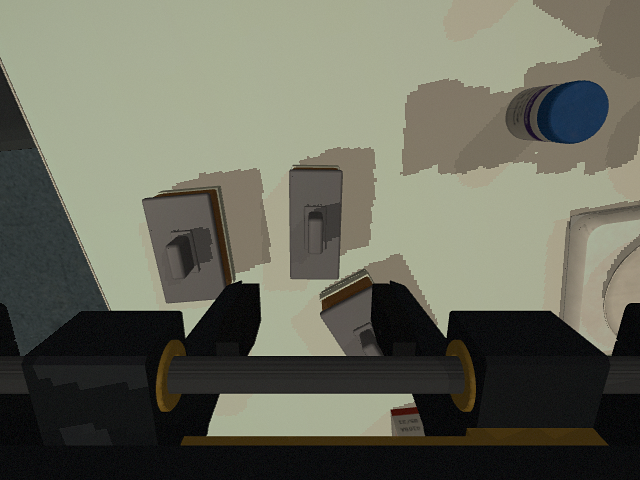

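```bash
cat >> h.py <<'E'
def lid(p,q,w,z=.05):
    P=np.array([un(p,u,z) for u in q]);c=P.mean(0);print('direct',c.round(4),'sides',[round(float(np.linalg.norm(P[i]-P[(i+1)%4])),4) for i in range(4)])
    m=[(.045,w/2,z),(.045,-w/2,z),(-.045,-w/2,z),(-.045,w/2,z)]
    a=(P[0]+P[1]-P[2]-P[3]);v,e=fit(p,q,m,[c[0],c[1],np.arctan2(a[1],a[0])]);print('fit',v[:2].round(4),'yaw %.2f'%np.degrees(v[2]),e.round(1).tolist())
    return v
E
python3 - <<'E'
from h import *
p,im=load('w8')
lid(p,[(290,168),(342,170),(339,278),(291,278)],.04)
crop(im,270,150,360,290,4,'w8b')
E
```

```text
direct [ 0.4652 -0.2688  0.05  ] sides [0.0393, 0.0891, 0.0399, 0.0905]
fit [ 0.4652 -0.2688] yaw 77.22 [[-0.3, 0.6], [0.6, -0.9], [-0.1, 0.3], [-0.2, -0.0]]
```

View pics/w8b.png

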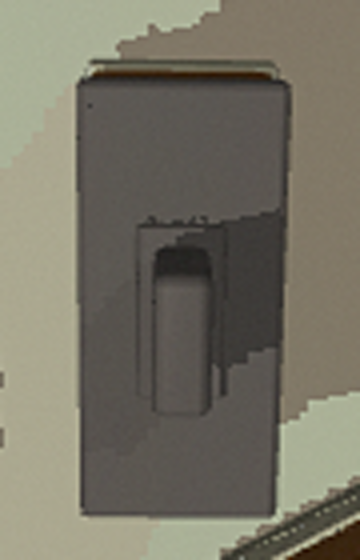

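Call:
drive_tool([
  [[0.0006,-0.003,-0.04,0.7,0.5,-0.5],[0,0,-0.04,0,0,0],[0,0,-0.015,0,0,0],[0,0,0,0,0,0]],
])

```text
clock: 12.55
ee_pos: [0.4682, -0.265, 0.1076]
tool_rot: [2.443, 1.971, 0.005]
ft_force: [0.1, -0.6, 0.8]
width: 0.0501
```

```bash
python3 - <<'E'
from h import *
to(.4652,-.2688,.076,-12.7)
E
```

```text
t 12.55 pos [ 0.4682 -0.265   0.1076] y-axis yaw -12.22 tilt 0.26 f [ 0.1 -0.6  0.8] w 0.0501 q [ 0.74  0.6  -0.4   1.92  0.36  0.68 -0.09]
d [-0.003  -0.0038 -0.0316] turn [ 0.01  0.26 -0.48]
```

Call:
drive_tool([
  [[-0.003,-0.0038,-0.01,0,0.3,-0.5],[0,0,-0.018,0,0,0],[0,0,0,0,0,0]],
])

```text
clock: 12.92
ee_pos: [0.4666, -0.2696, 0.0805]
tool_rot: [2.451, 1.959, 0.001]
ft_force: [-0.4, 0.1, -0.4]
width: 0.05
```

```bash
python3 - <<'E'
from h import *
to(.4652,-.2688,.076,-12.7)
E
```

```text
t 12.93 pos [ 0.4666 -0.2696  0.0805] y-axis yaw -12.73 tilt 0.21 f [-0.4  0.1 -0.4] w 0.0500 q [ 0.73  0.65 -0.37  1.93  0.38  0.63 -0.11]
d [-0.0014  0.0008 -0.0045] turn [0.13 0.16 0.03]
```

Call:
drive_tool([
  [[-0.0014,0.0008,-0.0045,0,0,0],[0,0,0,0,0,0],[0,0,0,0,0,0],[0,0,0,0,0,0],[0,0,0,0,0,0],[0,0,0,0,0,0]],
], grip=0.0)

```text
clock: 13.68
ee_pos: [0.4656, -0.269, 0.0764]
tool_rot: [2.451, 1.959, 0.002]
ft_force: [0.5, 0.5, -1.4]
width: 0.0108
```

```bash
python3 - <<'E'
from h import *
to(.4652,-.2688,.076,-12.7)
E
```

```text
t 13.68 pos [ 0.4656 -0.269   0.0764] y-axis yaw -12.73 tilt 0.27 f [ 0.5  0.5 -1.4] w 0.0108 q [ 0.72  0.65 -0.37  1.93  0.39  0.62 -0.12]
d [-0.0004  0.0002 -0.0004] turn [0.16 0.21 0.03]
```

Call:
drive_tool([
  [[0,0,0.04,0,0,0],[0,0,0.05,0,0,0],[0,0.03,0.05,0,0,5],[-0.005,0.055,0.02,0,0,9],[-0.005,0.055,0,0,0,9],[-0.005,0.055,0,0,0,9],[-0.005,0.055,0,0,0,9],[-0.005,0.055,0,0,0,9]],
])

```text
clock: 14.68
ee_pos: [0.4382, 0.0405, 0.2416]
tool_rot: [1.366, 2.819, 0.002]
ft_force: [0.8, 1.1, -1.9]
width: 0.0108
```

```bash
python3 - <<'E'
from h import *
to(.4244,.3333,.235,86.15)
E
```

```text
t 14.68 pos [0.4382 0.0405 0.2416] y-axis yaw 38.28 tilt 0.54 f [ 0.8  1.1 -1.9] w 0.0108 q [ 0.51  0.3  -0.82  2.06  0.29  0.89  0.2 ]
d [-0.0138  0.2928 -0.0066] turn [-0.05  0.55 47.87]
```

Call:
drive_tool([
  [[-0.002,0.05,0,0,0,9],[-0.002,0.05,0,0,0,9],[-0.002,0.05,0,0,0,9],[-0.002,0.05,0,0,0,9],[-0.002,0.04,0,0,0,7],[-0.002,0.02,0,0,0,2],[0,0,0,0,0,0],[0,0,0,0,0,0]],
])

```text
clock: 15.68
ee_pos: [0.4228, 0.3105, 0.2416]
tool_rot: [0.135, 3.129, 0.007]
ft_force: [0.1, 0.2, -0.5]
width: 0.011
```

```bash
python3 - <<'E'
from h import *
to(.4244,.3333,.2,86.15);snap('wrist','w9')
E
```

```text
t 15.68 pos [0.4228 0.3105 0.2416] y-axis yaw 85.08 tilt 0.59 f [ 0.1  0.2 -0.5] w 0.0110 q [ 0.03  0.53 -0.98  1.85  0.52  1.03  0.32]
d [ 0.0016  0.0228 -0.0416] turn [-0.25  0.54  1.08]
```

View pics/w9.png

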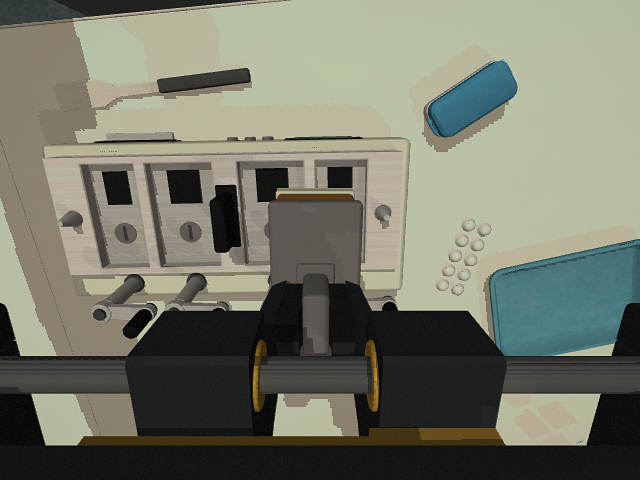

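```bash
cat >> h.py <<'E'
def inhand(p,ql,qr,w,ee,yaw,zl):
    """front lid corners (left,right in image) -> canister center in world by camera, and relative to tcp along jaw-normal"""
    P=np.array([un(p,q,zl) for q in (ql,qr)]);d=P[1]-P[0];th=np.arctan2(d[1],d[0]);n=np.array([-np.sin(th),np.cos(th)])  # left of d
    c=(P[0]+P[1])[:2]/2-n*.045
    print('width',np.linalg.norm(d[:2]).round(4),'y yaw',np.degrees(th).round(2),'centre',c.round(4),'minus TCP',(c-np.array(ee)[:2]).round(4));return c
E
python3 - <<'E'
from h import *
p,im=load('w9')
inhand(p,(270,201),(361,201),.04,[.4228,.3105],0,.2152)
crop(im,255,180,375,320,5,'w9c')
E
```

```text
width 0.0384 y yaw 85.06 centre [0.4225 0.3105] minus TCP [-0.0003 -0.    ]
```

View pics/w9c.png

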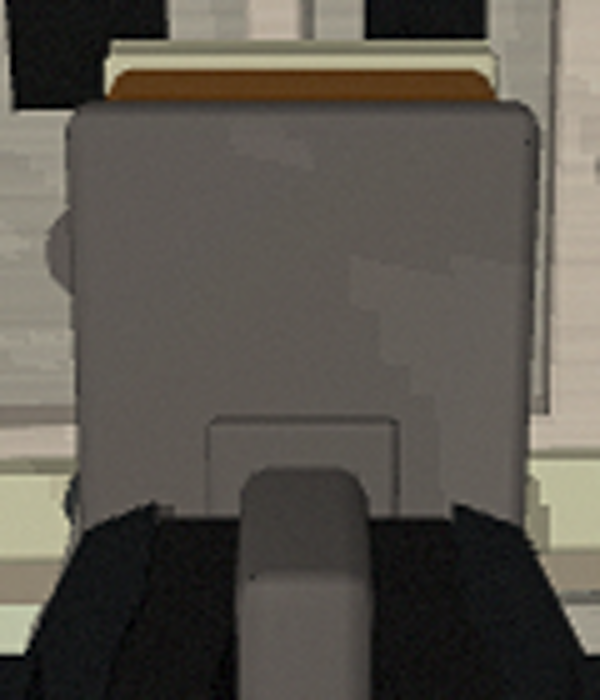

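Call:
drive_tool([
  [[0.002,0.023,-0.02,-0.2,0.5,1.1],[0,0,-0.03,0,0,0],[0,0,-0.025,0,0,0],[0,0,0,0,0,0],[0,0,0,0,0,0]],
])

```text
clock: 16.35
ee_pos: [0.4288, 0.3278, 0.166]
tool_rot: [0.122, 3.135, -0.004]
ft_force: [0.8, -0.0, -2.0]
width: 0.0112
```

```bash
python3 - <<'E'
from h import *
to(.4247,.3335,.15,86.05);p,im=snap('wrist','w10')
crop(im,220,130,460,310,3.3,'w10a')
E
```

```text
t 16.35 pos [0.4288 0.3278 0.166 ] y-axis yaw 85.52 tilt 0.29 f [ 0.8 -0.  -2. ] w 0.0112 q [-0.08  0.65 -0.89  1.87  0.64  0.93  0.22]
d [-0.0041  0.0057 -0.016 ] turn [0.14 0.25 0.52]
```

View pics/w10a.png

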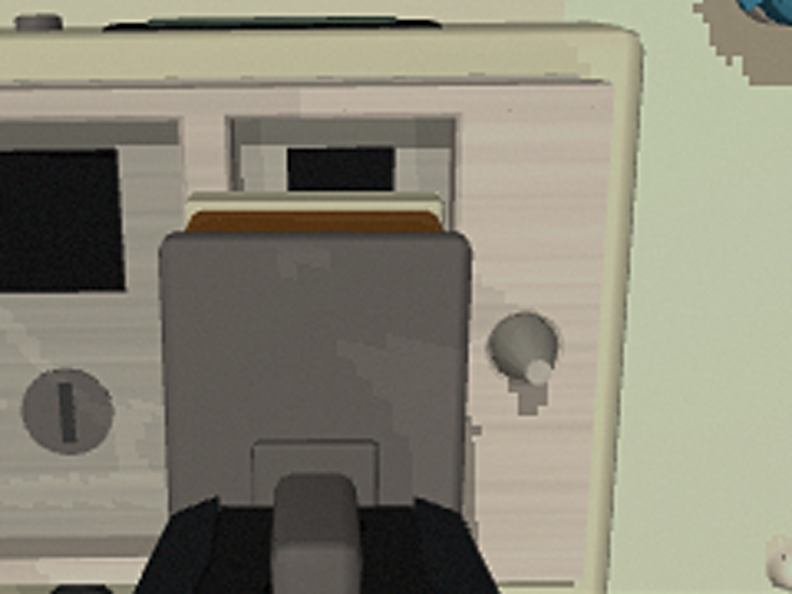

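```bash
python3 - <<'E'
from h import *
p,im=load('w10')
c=lambda x,y:(x/3.3+220,y/3.3+130)
P=np.array([un(p,c(*q),.057) for q in [(227,117),(460,117)]]);d=P[1]-P[0];th=np.arctan2(d[1],d[0]);n=np.array([-np.sin(th),np.cos(th)])
print('pocket',((P[0]+P[1])/2)[:2]-n*.047,np.linalg.norm(d),np.degrees(th))
inhand(p,c(160,240),c(471,240),.04,[.4288,.3278],0,.166-.0264)
t=un(p,c(538,371),.075);print('pin tip',t, 'exp',T3([.4179,.2347,np.radians(-3.95)],(0,.136,.075)))
E
```

```text
pocket [0.42502698 0.33323916] 0.04496908731802221 85.5919283096608
width 0.0399 y yaw 85.6 centre [0.4291 0.3276] minus TCP [ 0.0003 -0.0002]
pin tip [0.42651743 0.37011391 0.075     ] exp [[0.42726848 0.37037694 0.075     ]]
```

Call:
drive_tool([
  [[-0.0041,0.0057,-0.01,0.1,0.2,0.5],[0,0,-0.008,0,0,0],[0,0,0,0,0,0]],
])

```text
clock: 16.77
ee_pos: [0.4252, 0.3341, 0.1483]
tool_rot: [0.109, 3.137, 0.001]
ft_force: [0.5, -0.0, -2.6]
width: 0.0108
```

```bash
python3 - <<'E'
from h import *
to(.4247,.3335,.13,86.05)
E
```

```text
t 16.77 pos [0.4252 0.3341 0.1483] y-axis yaw 86.01 tilt 0.17 f [ 0.5 -0.  -2.6] w 0.0108 q [-0.1   0.68 -0.87  1.88  0.66  0.9   0.2 ]
d [-0.0005 -0.0006 -0.0183] turn [-0.03  0.17  0.04]
```

Call:
drive_tool([
  [[-0.0005,-0.0006,-0.008,0,0.2,0],[0,0,-0.006,0,0,0],[0,0,-0.004,0,0,0],[0,0,0,0,0,0]],
])

```text
clock: 17.27
ee_pos: [0.4246, 0.3334, 0.1289]
tool_rot: [-0.109, -3.139, -0.001]
ft_force: [0.5, 0.9, -1.5]
width: 0.0105
```

```bash
python3 - <<'E'
from h import *
to(.4247,.3335,.1214,86.05)
E
```

```text
t 17.27 pos [0.4246 0.3334 0.1289] y-axis yaw 86.01 tilt 0.06 f [ 0.5  0.9 -1.5] w 0.0105 q [-0.12  0.71 -0.85  1.89  0.69  0.87  0.18]
d [ 0.0001  0.0001 -0.0075] turn [-0.02 -0.06  0.04]
```

In the pocket with no contact force; lower the rest.

Call:
drive_tool([
  [[0,0,-0.005,0,0,0],[0,0,-0.003,0,0,0],[0,0,-0.001,0,0,0]],
])

```text
clock: 17.65
ee_pos: [0.4247, 0.3336, 0.1212]
tool_rot: [0.11, 3.14, -0.001]
ft_force: [-4.4, -5.5, 19.2]
width: 0.0108
```

Call:
drive_tool([
  [[0,0,0,0,0,0],[0,0,0,0,0,0]],
], grip=0.03)

```text
clock: 17.9
ee_pos: [0.425, 0.334, 0.1217]
tool_rot: [0.109, 3.139, -0.0]
ft_force: [-0.3, 0.3, 0.4]
width: 0.0279
```

Call:
drive_tool([
  [[0,0,0.03,0,0,0],[0,0,0.04,0,0,0],[0,0,0.04,0,0,0],[0,0,0,0,0,0]],
])

```text
clock: 18.4
ee_pos: [0.4246, 0.334, 0.2341]
tool_rot: [0.109, 3.14, -0.0]
ft_force: [-0.3, -0.4, -0.1]
width: 0.0304
```

```bash
python3 - <<'E'
from h import *
st();snap('wrist','w11')
E
```

```text
t 18.40 pos [0.4246 0.334  0.2341] y-axis yaw 86.03 tilt 0.00 f [-0.3 -0.4 -0.1] w 0.0304 q [-0.03  0.57 -0.97  1.82  0.54  1.05  0.29]
```

View pics/w11.png

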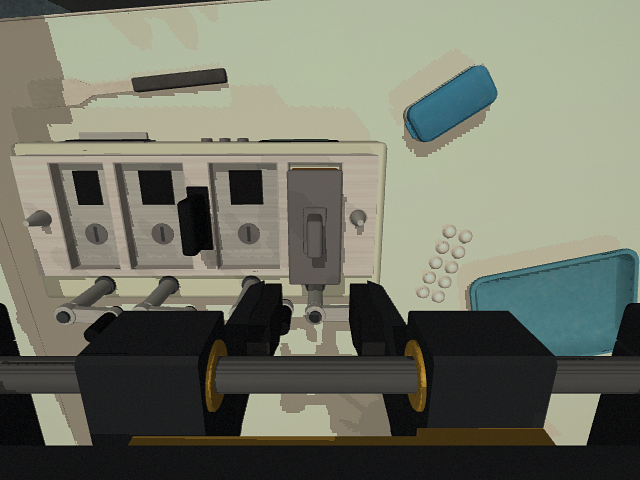

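```bash
python3 - <<'E'
from h import *
p,im=load('w2')
a=lambda x,y:(x/5+235,y/5+20); b=lambda x,y:(x/5+235,y/5+150)
V=[.4179,.2347,np.radians(-3.95)]
for i,q in enumerate([a(567,65),a(545,362),b(567,50),b(560,283)]):
    k=un(p,q,.13);print(i+1,k.round(4),'exp open',T3(V,(.068+.036*np.cos(np.radians(80)),HY[i]+.036*np.sin(np.radians(80)),.13)).round(4),'bay',T3(V,(0,HY[i],.045)).round(4), 'shut',T3(V,(.032,HY[i],.13)).round(4),'hinge',T3(V,(.068,HY[i],.13)).round(4))
E
cd pics; python3 -c "
import cv2;i=cv2.imread('w2.png')
a=cv2.resize(i[24:64,325:365],None,fx=7,fy=7);b=cv2.resize(i[150:190,325:365],None,fx=7,fy=7);cv2.imwrite('w2k.png',cv2.hconcat([a,b]))"
```

```text
1 [0.4942 0.3647 0.13  ] exp open [[0.5012 0.3637 0.13  ]] bay [[0.4247 0.3335 0.045 ]] shut [[0.4566 0.3313 0.13  ]] hinge [[0.4926 0.3288 0.13  ]]
2 [0.486  0.3047 0.13  ] exp open [[0.4971 0.3039 0.13  ]] bay [[0.4206 0.2736 0.045 ]] shut [[0.4525 0.2714 0.13  ]] hinge [[0.4884 0.2689 0.13  ]]
3 [0.487  0.2284 0.13  ] exp open [[0.4917 0.226  0.13  ]] bay [[0.4152 0.1958 0.045 ]] shut [[0.4471 0.1936 0.13  ]] hinge [[0.4831 0.1911 0.13  ]]
4 [0.4822 0.1713 0.13  ] exp open [[0.4876 0.1662 0.13  ]] bay [[0.4111 0.1359 0.045 ]] shut [[0.443  0.1337 0.13  ]] hinge [[0.4789 0.1313 0.13  ]]
```

View pics/w2k.png

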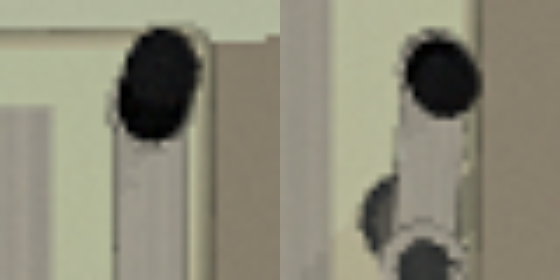

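Call:
drive_tool([
  [[0.035,0.015,-0.02,0,0,0],[0.035,0.0155,-0.02,0,0,0],[0,0,-0.02,0,0,0],[0,0,0,0,0,0]],
])

```text
clock: 18.95
ee_pos: [0.4937, 0.3617, 0.1654]
tool_rot: [-0.107, -3.134, 0.013]
ft_force: [-0.9, -0.7, 0.4]
width: 0.0301
```

```bash
python3 - <<'E'
from h import *
to(.495,.3645,.131,86.05);p,im=snap('wrist','w12')
E
```

```text
t 18.95 pos [0.4937 0.3617 0.1654] y-axis yaw 86.07 tilt 0.57 f [-0.9 -0.7  0.4] w 0.0301 q [-0.13  0.76 -0.86  1.67  0.65  1.03  0.3 ]
d [ 0.0013  0.0028 -0.0344] turn [ 0.45 -0.36 -0.02]
```

View pics/w12.png

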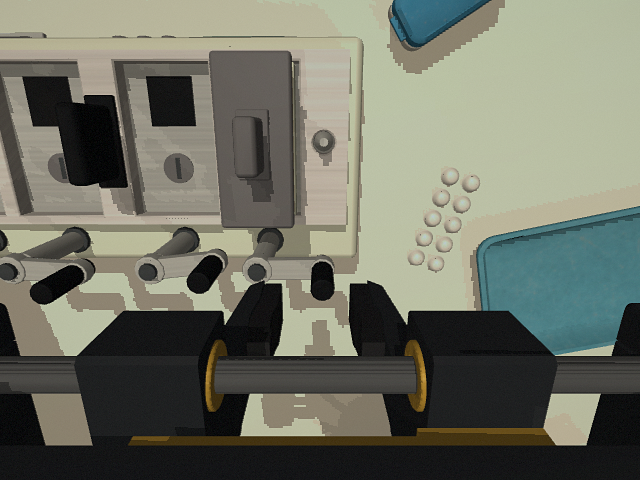

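```bash
python3 - <<'E'
from h import *
p,im=load('w12')
print(pr(p,[(.495,.3645,.13),(.495,.3645,.104)]))
for q in [(322,292),(198,284),(42,294)]: print(un(p,q,.13).round(4))
for q in [(258,270),(148,271),(8,271)]: print(un(p,q,.105).round(4))
E
```

```text
[[322.2248677  292.27963909]
 [321.75395851 271.70780632]]
[0.4948 0.3644 0.13  ]
[0.4868 0.3049 0.13  ]
[0.4872 0.2276 0.13  ]
[0.4913 0.3295 0.105 ]
[0.488  0.2686 0.105 ]
[0.483  0.1908 0.105 ]
```

Matches the prediction. Descend and grip knob 1.

Call:
drive_tool([
  [[0.0013,0.0028,-0.02,0.4,-0.3,0],[0,0,-0.014,0,0,0],[0,0,0,0,0,0]],
])

```text
clock: 19.38
ee_pos: [0.4941, 0.3651, 0.1336]
tool_rot: [0.105, 3.138, 0.002]
ft_force: [-0.7, -0.8, -0.3]
width: 0.0299
```

```bash
python3 - <<'E'
from h import *
to(.495,.3645,.131,86.05)
E
```

```text
t 19.38 pos [0.4941 0.3651 0.1336] y-axis yaw 86.17 tilt 0.13 f [-0.7 -0.8 -0.3] w 0.0299 q [-0.15  0.8  -0.83  1.69  0.69  0.97  0.27]
d [ 0.0009 -0.0006 -0.0026] turn [-0.06  0.11 -0.12]
```

Call:
drive_tool([
  [[0.0005,-0.0005,-0.002,0,0,0],[0,0,0,0,0,0],[0,0,0,0,0,0],[0,0,0,0,0,0]],
], grip=0.0)

```text
clock: 19.88
ee_pos: [0.4949, 0.3646, 0.133]
tool_rot: [0.105, 3.137, 0.003]
ft_force: [0.1, 0.6, -2.5]
width: 0.0104
```

Call:
drive_tool([
  [[-0.0094,-0.0006,0,0,0,0],[-0.0089,-0.0029,0,0,0,0],[-0.0078,-0.0052,0,0,0,0],[0,0,0,0,0,0]],
])

```text
clock: 20.38
ee_pos: [0.4723, 0.3602, 0.1332]
tool_rot: [0.103, 3.128, 0.023]
ft_force: [1.1, 0.3, -3.8]
width: 0.011
```

```bash
python3 - <<'E'
from h import *
s=st();d=s['ee_pos'][:2]-np.array([.4925,.329]);print(np.linalg.norm(d),np.degrees(np.arctan2(d[1],d[0])))
E
```

```text
t 20.38 pos [0.4723 0.3602 0.1332] y-axis yaw 86.25 tilt 1.07 f [ 1.1  0.3 -3.8] w 0.0110 q [-0.14  0.76 -0.84  1.76  0.7   0.92  0.23]
0.03715133274339024 122.97707667174691
```

Call:
drive_tool([
  [[-0.0066,-0.0071,0,0,0,0],[-0.0053,-0.0078,0,0,0,0],[-0.0031,-0.0088,0,0,0,0],[-0.0008,-0.0075,0,0,0,0],[0,-0.004,0,0,0,0]],
])

```text
clock: 21.0
ee_pos: [0.4507, 0.3375, 0.1332]
tool_rot: [0.084, 3.132, 0.063]
ft_force: [2.8, 7.1, -11.4]
width: 0.0112
```

```bash
python3 - <<'E'
from h import *
s=st();d=s['ee_pos'][:2]-np.array([.4925,.329]);print(np.linalg.norm(d),np.degrees(np.arctan2(d[1],d[0])))
E
```

```text
t 21.00 pos [0.4507 0.3375 0.1332] y-axis yaw 86.93 tilt 2.36 f [  2.8   7.1 -11.4] w 0.0112 q [-0.08  0.72 -0.86  1.85  0.7   0.86  0.24]
0.04265836276753464 168.5711032405484
```

```bash
python3 - <<'E'
from h import *
to(.4566,.3313,.133,86.05);p,im=snap('wrist','w13')
E
```

```text
t 21.00 pos [0.4507 0.3375 0.1332] y-axis yaw 86.93 tilt 2.36 f [  2.8   7.1 -11.4] w 0.0112 q [-0.08  0.72 -0.86  1.85  0.7   0.86  0.24]
d [ 0.0059 -0.0062 -0.0002] turn [-2.3   0.55 -0.87]
```

View pics/w13.png

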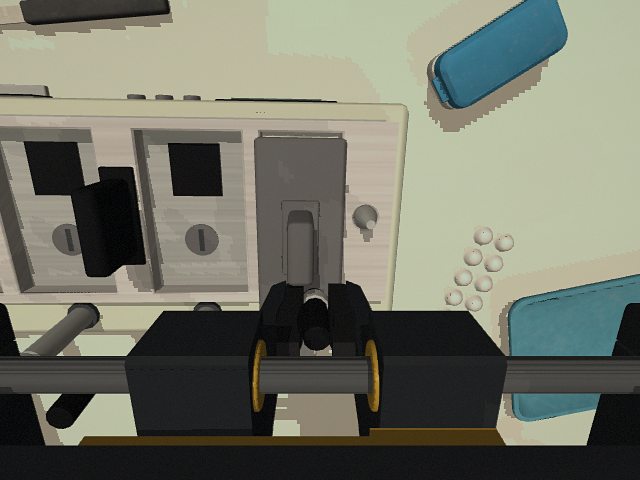

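Call:
drive_tool([
  [[0,0,0,0,0,0],[0.006,0,0,-2.2,0.5,-0.9],[0,0,0,0,0,0]],
], grip=0.022)

```text
clock: 21.42
ee_pos: [0.4567, 0.3372, 0.1342]
tool_rot: [0.11, 3.138, 0.001]
ft_force: [0.9, 0.4, -0.1]
width: 0.022
```

```bash
python3 - <<'E'
from h import *
to(.4566,.3313,.133,86.05)
E
```

```text
t 21.43 pos [0.4567 0.3372 0.1342] y-axis yaw 85.97 tilt 0.09 f [ 0.9  0.4 -0.1] w 0.0220 q [-0.11  0.74 -0.85  1.82  0.69  0.91  0.23]
d [-0.0001 -0.0059 -0.0012] turn [-0.04  0.07  0.08]
```

Call:
drive_tool([
  [[0,-0.006,-0.001,0,0,0],[0,-0.005,0,0,0,0],[0,-0.003,0,0,0,0],[0,0,0,0,0,0]],
])

```text
clock: 21.92
ee_pos: [0.4557, 0.3259, 0.1339]
tool_rot: [0.106, 3.138, 0.017]
ft_force: [-0.1, 1.7, -1.2]
width: 0.0218
```

```bash
python3 - <<'E'
from h import *
st();p,im=snap('wrist','w14');crop(im,220,100,420,380,2,'w14a')
E
```

```text
t 21.93 pos [0.4557 0.3259 0.1339] y-axis yaw 86.12 tilt 0.65 f [-0.1  1.7 -1.2] w 0.0218 q [-0.08  0.72 -0.86  1.84  0.69  0.89  0.24]
```

View pics/w14a.png

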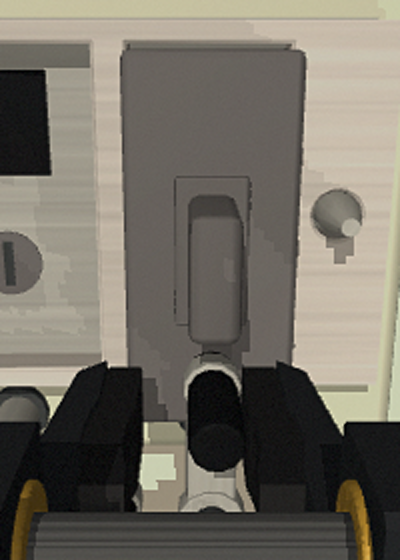

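Call:
drive_tool([
  [[0,-0.004,0,0,0,0],[0,-0.004,0,0,0,0],[0,0,0,0,0,0]],
])

```text
clock: 22.35
ee_pos: [0.4557, 0.3258, 0.1349]
tool_rot: [0.1, 3.135, 0.047]
ft_force: [-0.7, 0.8, -0.7]
width: 0.0222
```

```bash
python3 - <<'E'
from h import *
st()
E
```

```text
t 22.35 pos [0.4557 0.3258 0.1349] y-axis yaw 86.34 tilt 1.72 f [-0.7  0.8 -0.7] w 0.0222 q [-0.06  0.72 -0.86  1.85  0.69  0.87  0.25]
```

Call:
drive_tool([
  [[0,0.005,0,-1.7,0,0],[0,0,0.03,0,0,0],[0,0,0.05,0,0,0],[-0.04,-0.03,0.03,0,0,-5],[0,0,0,0,0,0]],
])

```text
clock: 22.98
ee_pos: [0.4143, 0.2969, 0.2473]
tool_rot: [0.244, 3.129, -0.022]
ft_force: [0.6, 0.4, 0.0]
width: 0.0219
```

```bash
python3 - <<'E'
from h import *
to(.359,-.2665,.2,-7.5);p,im=snap('wrist','w15')
E
```

```text
t 22.98 pos [0.4143 0.2969 0.2473] y-axis yaw 81.10 tilt 0.84 f [0.6 0.4 0. ] w 0.0219 q [ 0.04  0.5  -0.98  1.87  0.49  1.04  0.27]
d [-0.0553 -0.5634 -0.0473] turn [  0.75  -0.54 -88.6 ]
```

View pics/w15.png

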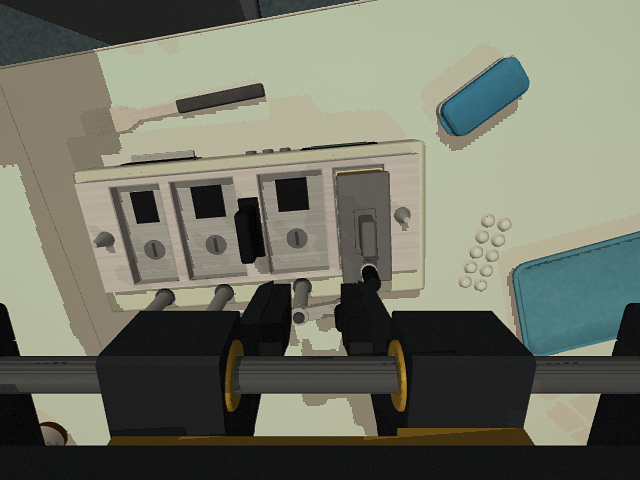

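```bash
python3 - <<'E'
from h import *
p,im=load('w15')
print(pr(p,[(.4566,.3313,.13),(.4566,.3313,.104)]),un(p,(370,277),.13))
crop(im,320,160,440,310,4,'w15a')
E
```

```text
[[373.43431657 285.87287592]
 [368.88505354 271.84828291]] [0.44923576 0.32959669 0.13      ]
```

View pics/w15a.png

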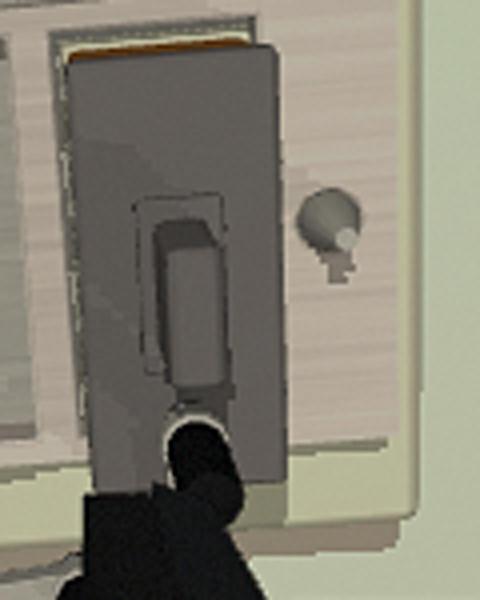

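Call:
drive_tool([
  [[-0.002,-0.05,0,0,0,-9],[-0.004,-0.055,0,0,0,-9],[-0.005,-0.055,0,0,0,-9],[-0.006,-0.055,0,0,0,-9],[-0.006,-0.055,0,0,0,-9],[-0.006,-0.055,0,0,0,-9],[-0.006,-0.055,0,0,0,-9],[-0.006,-0.055,0,0,0,-9]],
], grip=0.05)

```text
clock: 24.02
ee_pos: [0.3761, -0.1479, 0.2455]
tool_rot: [-2.07, -2.352, 0.018]
ft_force: [1.2, 0.1, 0.9]
width: 0.05
```

```bash
python3 - <<'E'
from h import *
to(.359,-.2665,.2,-7.5)
E
```

```text
t 24.02 pos [ 0.3761 -0.1479  0.2455] y-axis yaw 7.28 tilt 0.83 f [1.2 0.1 0.9] w 0.0500 q [ 0.86  0.2  -0.66  2.12  0.17  0.88  0.23]
d [-0.0171 -0.1186 -0.0455] turn [  0.08  -0.83 -14.78]
```

Call:
drive_tool([
  [[-0.006,-0.04,-0.015,0,0,-5],[-0.006,-0.04,-0.015,0,0,-5],[-0.005,-0.03,-0.015,0,0,-4],[0,0,0,0,0,0],[0,0,0,0,0,0]],
])

```text
clock: 24.65
ee_pos: [0.3585, -0.2669, 0.1972]
tool_rot: [-2.351, -2.062, 0.024]
ft_force: [-0.1, 0.4, -1.0]
width: 0.0502
```

```bash
python3 - <<'E'
from h import *
to(.359,-.2665,.076,-7.5);p,im=snap('wrist','w16')
E
```

```text
t 24.65 pos [ 0.3585 -0.2669  0.1972] y-axis yaw -7.52 tilt 1.20 f [-0.1  0.4 -1. ] w 0.0502 q [ 0.96  0.34 -0.5   2.08  0.24  0.8   0.18]
d [ 0.0005  0.0004 -0.1212] turn [-0.04 -1.2   0.02]
```

View pics/w16.png

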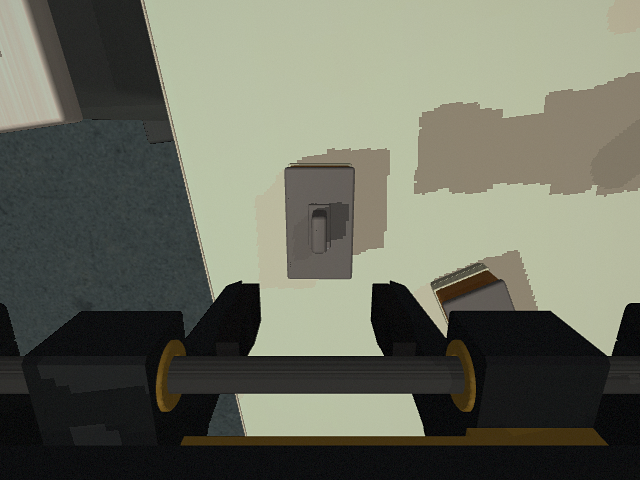

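```bash
python3 - <<'E'
from h import *
p,im=load('w16')
v=lid(p,[(285,168),(354,168),(351,278),(288,278)],.052)
E
```

```text
direct [ 0.3582 -0.2666  0.05  ] sides [0.0513, 0.0887, 0.0515, 0.0891]
fit [ 0.3582 -0.2667] yaw 82.75 [[-0.5, -0.5], [0.5, -0.6], [0.3, 1.0], [-0.3, 0.6]]
```

Call:
drive_tool([
  [[0.0005,0.0005,-0.03,0,-1.2,0],[0,0,-0.035,0,0,0],[0,0,-0.03,0,0,0],[0,0,0,0,0,0]],
])

```text
clock: 25.2
ee_pos: [0.3625, -0.2635, 0.1025]
tool_rot: [2.349, 2.08, 0.004]
ft_force: [0.1, 0.8, 0.2]
width: 0.05
```

```bash
python3 - <<'E'
from h import *
to(.359,-.2665,.076,-7.5)
E
```

```text
t 25.20 pos [ 0.3625 -0.2635  0.1025] y-axis yaw -6.94 tilt 0.29 f [0.1 0.8 0.2] w 0.0500 q [ 0.88  0.5  -0.42  2.15  0.38  0.56  0.06]
d [-0.0035 -0.003  -0.0265] turn [ 0.11  0.27 -0.56]
```

Target (0.3583, −0.2667, 0.076, −7.3°).

Call:
drive_tool([
  [[-0.0042,-0.0032,-0.014,0.1,0.3,-0.4],[0,0,-0.01,0,0,0],[0,0,0,0,0,0]],
])

```text
clock: 25.58
ee_pos: [0.3599, -0.2672, 0.0794]
tool_rot: [2.355, 2.074, 0.0]
ft_force: [0.1, 0.1, 0.5]
width: 0.0502
```

```bash
python3 - <<'E'
from h import *
to(.3583,-.2667,.076,-7.3)
E
```

```text
t 25.57 pos [ 0.3599 -0.2672  0.0794] y-axis yaw -7.27 tilt 0.19 f [0.1 0.1 0.5] w 0.0502 q [ 0.86  0.55 -0.39  2.15  0.42  0.51  0.03]
d [-0.0016  0.0005 -0.0034] turn [ 0.14  0.13 -0.03]
```

Call:
drive_tool([
  [[-0.0016,0.0005,-0.0034,0,0,0],[0,0,0,0,0,0],[0,0,0,0,0,0],[0,0,0,0,0,0],[0,0,0,0,0,0],[0,0,0,0,0,0]],
], grip=0.0)

```text
clock: 26.32
ee_pos: [0.3586, -0.2671, 0.0767]
tool_rot: [2.355, 2.073, 0.001]
ft_force: [-0.2, 0.2, -2.8]
width: 0.0105
```

```bash
python3 - <<'E'
from h import *
to(.4152,.1958,.25,86.05)
E
```

```text
t 26.32 pos [ 0.3586 -0.2671  0.0767] y-axis yaw -7.29 tilt 0.27 f [-0.2  0.2 -2.8] w 0.0105 q [ 0.85  0.55 -0.38  2.16  0.42  0.5   0.02]
d [0.0566 0.4629 0.1733] turn [-1.000e-02  3.000e-01  9.334e+01]
```

Call:
drive_tool([
  [[0,0,0.04,0,0,0],[0,0,0.05,0,0,0],[0.005,0.03,0.05,0,0,5],[0.008,0.05,0.03,0,0,9.5],[0.008,0.05,0,0,0,9.5],[0.008,0.05,0,0,0,9.5],[0.008,0.05,0,0,0,9.5],[0.008,0.05,0,0,0,9.5]],
])

```text
clock: 27.32
ee_pos: [0.4021, 0.0182, 0.2518]
tool_rot: [1.166, 2.909, -0.003]
ft_force: [1.0, -0.3, -1.7]
width: 0.0108
```

```bash
python3 - <<'E'
from h import *
to(.4152,.1958,.24,86.05)
E
```

```text
t 27.32 pos [0.4021 0.0182 0.2518] y-axis yaw 46.33 tilt 0.44 f [ 1.  -0.3 -1.7] w 0.0108 q [ 0.67  0.22 -0.92  2.12  0.23  0.89  0.43]
d [ 0.0131  0.1776 -0.0118] turn [ 0.11  0.44 39.72]
```

Call:
drive_tool([
  [[0.003,0.04,0,0,0,9],[0.003,0.04,0,0,0,9],[0.003,0.04,0,0,0,9],[0.003,0.03,-0.01,0,0,8],[0.001,0.012,0,0,0,2],[0,0,0,0,0,0],[0,0,0,0,0,0]],
])

```text
clock: 28.2
ee_pos: [0.4136, 0.1864, 0.2414]
tool_rot: [0.146, 3.131, -0.0]
ft_force: [-0.8, 0.1, -1.5]
width: 0.0107
```

```bash
python3 - <<'E'
from h import *
to(.4152,.1958,.16,86.05)
E
```

```text
t 28.20 pos [0.4136 0.1864 0.2414] y-axis yaw 84.66 tilt 0.41 f [-0.8  0.1 -1.5] w 0.0107 q [ 0.34  0.41 -1.05  2.02  0.44  0.95  0.55]
d [ 0.0016  0.0094 -0.0814] turn [0.03 0.41 1.39]
```

Call:
drive_tool([
  [[0.0016,0.0094,-0.015,0,0.4,1.4],[0,0,-0.03,0,0,0],[0,0,-0.025,0,0,0],[0,0,0,0,0,0]],
])

```text
clock: 28.7
ee_pos: [0.4173, 0.1901, 0.1708]
tool_rot: [0.128, 3.136, -0.008]
ft_force: [0.6, 0.7, -1.7]
width: 0.0107
```

```bash
python3 - <<'E'
from h import *
to(.4152,.1958,.15,86.05);p,im=snap('wrist','w17')
crop(im,180,130,460,330,2.8,'w17a')
E
```

```text
t 28.70 pos [0.4173 0.1901 0.1708] y-axis yaw 85.31 tilt 0.34 f [ 0.6  0.7 -1.7] w 0.0107 q [ 0.23  0.53 -0.94  2.06  0.59  0.84  0.43]
d [-0.0021  0.0057 -0.0208] turn [0.28 0.18 0.74]
```

View pics/w17a.png

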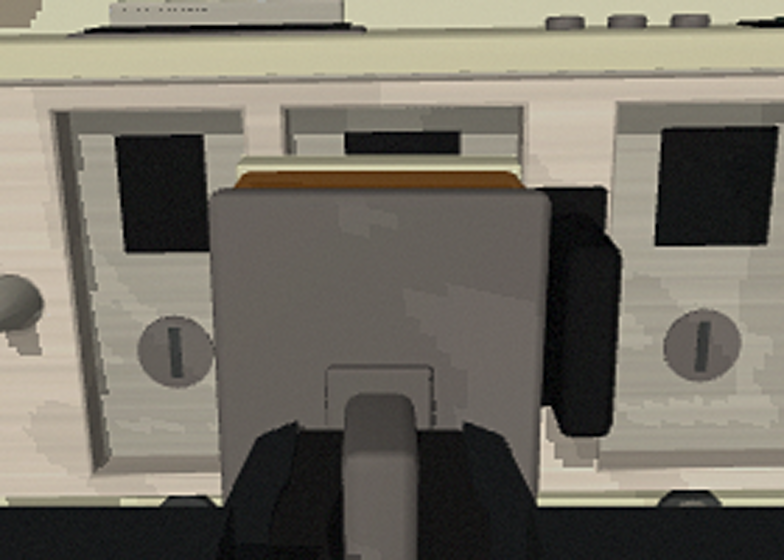

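```bash
python3 - <<'E'
from h import *
p,im=load('w17')
c=lambda x,y:(x/2.8+180,y/2.8+130)
P=np.array([un(p,c(*q),.057) for q in [(282,108),(526,106)]]);d=P[1]-P[0];th=np.arctan2(d[1],d[0]);n=np.array([-np.sin(th),np.cos(th)])
print('pocket',((P[0]+P[1])/2)[:2]-n*.047,np.linalg.norm(d),np.degrees(th))
inhand(p,c(211,195),c(551,195),.04,[.4173,.1901],0,.1708-.0267)
E
```

```text
pocket [0.41579113 0.19565955] 0.056765450788787905 85.85741666135122
width 0.0514 y yaw 85.42 centre [0.4163 0.1901] minus TCP [-0.001  0.   ]
```

Call:
drive_tool([
  [[-0.0013,0.0057,-0.012,0.3,0.2,0.7],[0,0,-0.008,0,0,0],[0,0,0,0,0,0]],
])

```text
clock: 29.12
ee_pos: [0.4181, 0.1963, 0.1524]
tool_rot: [0.112, 3.135, 0.003]
ft_force: [1.3, 0.8, -1.9]
width: 0.0104
```

```bash
python3 - <<'E'
from h import *
to(.416,.1958,.13,86.05)
E
```

```text
t 29.12 pos [0.4181 0.1963 0.1524] y-axis yaw 85.92 tilt 0.29 f [ 1.3  0.8 -1.9] w 0.0104 q [ 0.19  0.56 -0.91  2.07  0.63  0.8   0.4 ]
d [-0.0021 -0.0005 -0.0224] turn [-0.12  0.26  0.13]
```

Call:
drive_tool([
  [[-0.0021,-0.0005,-0.01,-0.1,0.2,0.1],[0,0,-0.004,0,0,0],[0,0,0,0,0,0]],
])

```text
clock: 29.5
ee_pos: [0.4159, 0.1959, 0.1377]
tool_rot: [0.109, 3.139, 0.001]
ft_force: [-0.5, 0.3, -2.4]
width: 0.0109
```

```bash
python3 - <<'E'
from h import *
to(.416,.1958,.1217,86.05)
E
```

```text
t 29.50 pos [0.4159 0.1959 0.1377] y-axis yaw 86.02 tilt 0.07 f [-0.5  0.3 -2.4] w 0.0109 q [ 0.17  0.58 -0.89  2.08  0.65  0.78  0.38]
d [ 0.0001 -0.0001 -0.016 ] turn [-0.02  0.07  0.03]
```

Call:
drive_tool([
  [[0,0,-0.006,0,0,0],[0,0,-0.005,0,0,0],[0,0,-0.004,0,0,0],[0,0,-0.001,0,0,0],[0,0,0,0,0,0]],
])

```text
clock: 30.12
ee_pos: [0.4162, 0.1961, 0.1218]
tool_rot: [0.109, 3.137, -0.002]
ft_force: [-0.0, 0.1, -1.6]
width: 0.011
```

```bash
python3 - <<'E'
from h import *
to(.416,.1958,.1217,86.05)
E
```

```text
t 30.12 pos [0.4162 0.1961 0.1218] y-axis yaw 86.03 tilt 0.15 f [-0.   0.1 -1.6] w 0.0110 q [ 0.15  0.61 -0.86  2.09  0.69  0.75  0.35]
d [-0.0002 -0.0003 -0.0001] turn [0.07 0.13 0.02]
```

Home. Press slightly, release, rise and shift toward latch 3.

Call:
drive_tool([
  [[0,0,-0.0015,0,0,0]],
])

```text
clock: 30.25
ee_pos: [0.4162, 0.1959, 0.1215]
tool_rot: [0.109, 3.137, -0.005]
ft_force: [-8.6, -8.2, 35.8]
width: 0.0109
```

Call:
drive_tool([
  [[0,0,0,0,0,0],[0,0,0,0,0,0]],
], grip=0.03)

```text
clock: 30.5
ee_pos: [0.4168, 0.1963, 0.1219]
tool_rot: [0.109, 3.135, -0.004]
ft_force: [-0.2, -0.1, -0.5]
width: 0.0287
```

Call:
drive_tool([
  [[0,0,0.03,0,0,0],[0,0,0.03,0,0,0],[0.03,0.01,0.0,0,0,0],[0.03,0.015,0,0,0,0],[0,0,0,0,0,0]],
])

```text
clock: 31.12
ee_pos: [0.4786, 0.2216, 0.1832]
tool_rot: [0.11, 3.136, -0.003]
ft_force: [-0.8, -0.7, 0.2]
width: 0.0298
```

```bash
python3 - <<'E'
from h import *
to(.487,.228,.131,86.05);p,im=snap('wrist','w18')
E
```

```text
t 31.12 pos [0.4786 0.2216 0.1832] y-axis yaw 86.00 tilt 0.27 f [-0.8 -0.7  0.2] w 0.0298 q [ 0.16  0.61 -0.91  1.89  0.6   0.94  0.47]
d [ 0.0084  0.0064 -0.0522] turn [0.13 0.23 0.05]
```

View pics/w18.png

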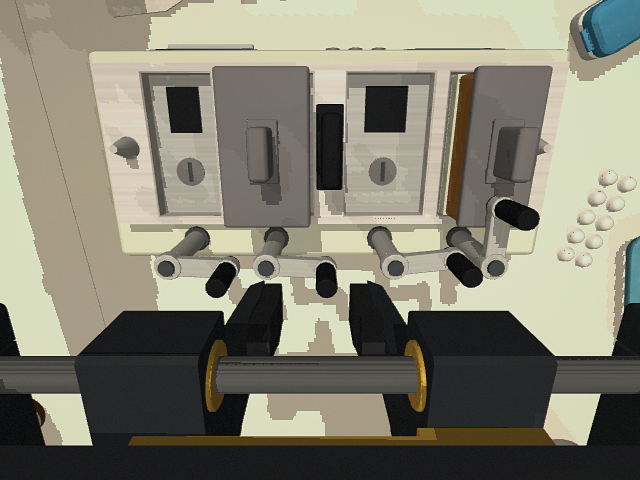

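```bash
python3 - <<'E'
from h import *
p,im=load('w18')
for q in [(327,289),(216,290),(464,278),(527,216)]: print(un(p,q,.13).round(4))
E
```

```text
[0.4873 0.2269 0.13  ]
[0.4838 0.1672 0.13  ]
[0.4859 0.3001 0.13  ]
[0.4538 0.3299 0.13  ]
```

Call:
drive_tool([
  [[0.0084,0.0064,-0.02,0.1,0.2,0],[0,0,-0.02,0,0,0],[0,0,-0.008,0,0,0],[0,0,0,0,0,0]],
])

```text
clock: 31.68
ee_pos: [0.4824, 0.2256, 0.1322]
tool_rot: [-0.107, -3.136, 0.007]
ft_force: [-0.1, 0.4, 1.1]
width: 0.0297
```

```bash
python3 - <<'E'
from h import *
to(.487,.2275,.132,86.05)
E
```

```text
t 31.68 pos [0.4824 0.2256 0.1322] y-axis yaw 86.10 tilt 0.32 f [-0.1  0.4  1.1] w 0.0297 q [ 0.11  0.69 -0.85  1.9   0.68  0.87  0.41]
d [ 0.0046  0.0019 -0.0002] turn [ 0.25 -0.21 -0.05]
```

Call:
drive_tool([
  [[0.0046,0.0015,0,0.2,-0.2,0],[0,0,0,0,0,0]],
])

```text
clock: 31.92
ee_pos: [0.4875, 0.2272, 0.1331]
tool_rot: [0.107, 3.139, -0.001]
ft_force: [-0.5, 0.2, 0.4]
width: 0.03
```

Call:
drive_tool([
  [[0,0,0,0,0,0],[0,0,0,0,0,0],[0,0,0,0,0,0]],
], grip=0.0)

```text
clock: 32.3
ee_pos: [0.4878, 0.2268, 0.1337]
tool_rot: [0.107, 3.138, -0.001]
ft_force: [-0.8, -1.3, -0.2]
width: 0.0111
```

Call:
drive_tool([
  [[-0.0094,-0.0006,0,0,0,0],[-0.0089,-0.0029,0,0,0,0],[-0.0078,-0.0052,0,0,0,0],[-0.006,-0.006,0,0,0,0],[0,0,0,0,0,0]],
])

```text
clock: 32.92
ee_pos: [0.4586, 0.2205, 0.1339]
tool_rot: [0.097, 3.127, 0.031]
ft_force: [3.0, -1.0, -4.3]
width: 0.011
```

```bash
python3 - <<'E'
from h import *
s=st();d=s['ee_pos'][:2]-np.array([.4831,.1911]);print(d,np.linalg.norm(d),np.degrees(np.arctan2(d[1],d[0])));to(.4471,.1936,.132,86.05)
E
```

```text
t 32.92 pos [0.4586 0.2205 0.1339] y-axis yaw 86.45 tilt 1.36 f [ 3.  -1.  -4.3] w 0.0110 q [ 0.14  0.65 -0.87  1.98  0.68  0.81  0.39]
[-0.02448422  0.02938448] 0.038248197299949764 129.80229745533754
t 32.92 pos [0.4586 0.2205 0.1339] y-axis yaw 86.45 tilt 1.36 f [ 3.  -1.  -4.3] w 0.0110 q [ 0.14  0.65 -0.87  1.98  0.68  0.81  0.39]
d [-0.0115 -0.0269 -0.0019] turn [-1.12  0.76 -0.39]
```

Call:
drive_tool([
  [[0,0,0,0,0,0],[0,0,0,-1.1,0.7,-0.4],[-0.004,-0.006,-0.001,0,0,0],[-0.003,-0.007,0,0,0,0],[-0.002,-0.007,0,0,0,0],[-0.001,-0.006,0,0,0,0],[0,-0.005,0,0,0,0]],
], grip=0.022)

```text
clock: 33.8
ee_pos: [0.4402, 0.1983, 0.1335]
tool_rot: [-0.093, -3.132, -0.022]
ft_force: [-1.4, 2.7, -0.4]
width: 0.0218
```

```bash
python3 - <<'E'
from h import *
to(.448,.1886,.132,86.05)
E
```

```text
t 33.80 pos [0.4402 0.1983 0.1335] y-axis yaw 86.58 tilt 0.90 f [-1.4  2.7 -0.4] w 0.0218 q [ 0.18  0.63 -0.88  2.03  0.66  0.8   0.42]
d [ 0.0078 -0.0097 -0.0015] turn [-0.8  -0.41 -0.54]
```

Call:
drive_tool([
  [[0.0078,0,0,-0.8,-0.4,-0.5],[0,0,0,0,0,0],[0,-0.006,0,0,0,0],[0,-0.005,0,0,0,0],[0,-0.003,0,0,0,0],[0,0,0,0,0,0]],
])

```text
clock: 34.55
ee_pos: [0.4488, 0.1881, 0.1339]
tool_rot: [0.105, 3.137, 0.016]
ft_force: [-0.4, 0.9, -1.0]
width: 0.0221
```

```bash
python3 - <<'E'
from h import *
to(.448,.1886,.132,86.05)
E
```

```text
t 34.55 pos [0.4488 0.1881 0.1339] y-axis yaw 86.16 tilt 0.59 f [-0.4  0.9 -1. ] w 0.0221 q [ 0.2   0.62 -0.87  2.02  0.67  0.8   0.43]
d [-0.0008  0.0005 -0.0019] turn [-0.57  0.15 -0.11]
```

Same end position as latch 1. One more nudge, then lift and look.

Call:
drive_tool([
  [[0,-0.004,0,-0.5,0,0],[0,-0.003,0,0,0,0],[0,0.005,0,-1,0,0],[0,0,0.03,0,0,0],[0,0,0.05,0,0,0],[-0.03,-0.03,0.02,0,0,-5],[-0.01,0,0,0,0,0]],
])

```text
clock: 35.42
ee_pos: [0.4089, 0.158, 0.2365]
tool_rot: [0.245, 3.128, -0.018]
ft_force: [-0.0, 0.0, 0.2]
width: 0.0219
```

```bash
python3 - <<'E'
from h import *
to(.49,-.381,.24,18);p,im=snap('wrist','w19');print(pr(p,[(.4471,.1936,.13)]))
E
```

```text
t 35.42 pos [0.4089 0.158  0.2365] y-axis yaw 81.04 tilt 0.67 f [-0.   0.   0.2] w 0.0219 q [ 0.39  0.39 -1.04  2.05  0.43  0.94  0.54]
d [ 0.0811 -0.539   0.0035] turn [  0.67  -0.22 -63.04]
[[376.27139478 286.84511117]]
```

View pics/w19.png

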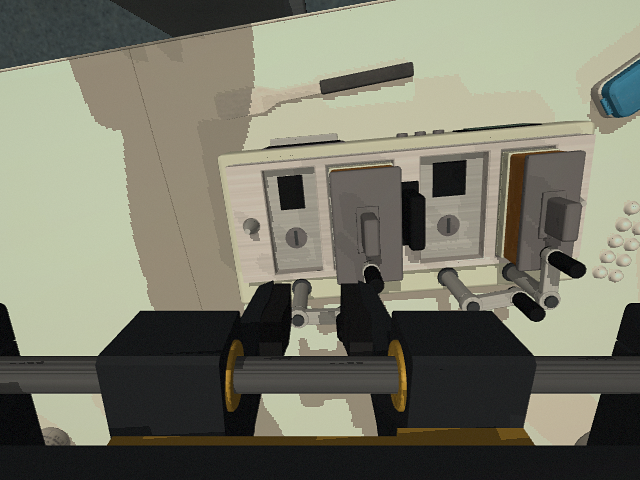

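Call:
drive_tool([
  [[0.006,-0.05,0,0,0,-7],[0.008,-0.055,0,0,0,-7],[0.009,-0.055,0,0,0,-7],[0.009,-0.055,0,0,0,-7],[0.009,-0.055,0,0,0,-7],[0.009,-0.055,0,0,0,-7],[0.009,-0.055,0,0,0,-7],[0.009,-0.055,0,0,0,-7]],
], grip=0.05)

```text
clock: 36.48
ee_pos: [0.48, -0.2845, 0.2334]
tool_rot: [-1.698, -2.641, 0.018]
ft_force: [0.6, 0.3, 0.1]
width: 0.0501
```

```bash
python3 - <<'E'
from h import *
to(.49,-.381,.2,18)
E
```

```text
t 36.48 pos [ 0.48   -0.2845  0.2334] y-axis yaw 24.54 tilt 0.68 f [0.6 0.3 0.1] w 0.0501 q [ 0.94  0.49 -0.65  1.78  0.36  0.99  0.57]
d [ 0.01   -0.0965 -0.0334] turn [ 0.49 -0.47 -6.54]
```

Call:
drive_tool([
  [[0.003,-0.035,-0.01,0,0,-2],[0.003,-0.035,-0.01,0,0,-2],[0.001,-0.02,-0.01,0,0,-2],[0,0,0,0,0,0],[0,0,0,0,0,0]],
])

```text
clock: 37.1
ee_pos: [0.488, -0.3797, 0.1977]
tool_rot: [-1.836, -2.54, 0.023]
ft_force: [1.4, 0.5, 0.3]
width: 0.05
```

```bash
python3 - <<'E'
from h import *
to(.49,-.381,.2,18);p,im=snap('wrist','w20')
E
```

```text
t 37.10 pos [ 0.488  -0.3797  0.1977] y-axis yaw 18.26 tilt 0.94 f [1.4 0.5 0.3] w 0.0500 q [ 0.98  0.63 -0.57  1.65  0.4   0.99  0.59]
d [ 0.002  -0.0013  0.0023] turn [ 0.43 -0.83 -0.27]
```

View pics/w20.png

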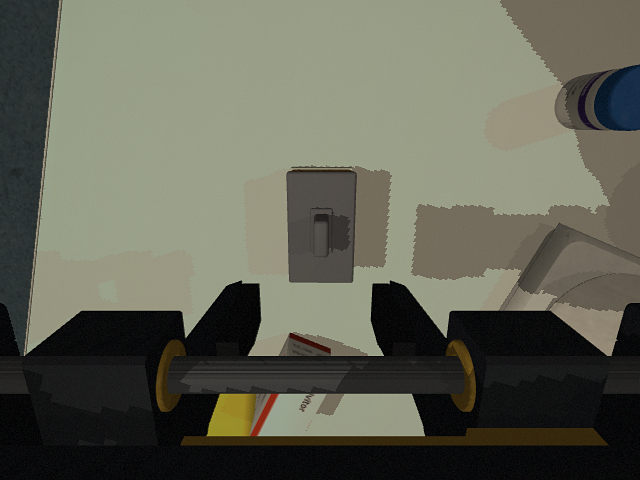

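```bash
python3 - <<'E'
from h import *
p,im=load('w20')
lid(p,[(287,172),(356,171),(353,282),(290,282)],.052)
E
```

```text
direct [ 0.4907 -0.3818  0.05  ] sides [0.0515, 0.0902, 0.0517, 0.0898]
fit [ 0.4907 -0.3818] yaw 108.72 [[-0.4, -0.3], [0.2, 0.3], [0.3, 0.0], [-0.1, -0.0]]
```

Call:
drive_tool([
  [[0.002,-0.0013,-0.03,0.4,-0.8,-0.3],[0,0,-0.035,0,0,0],[0,0,-0.03,0,0,0],[0,0,0,0,0,0]],
])

```text
clock: 37.65
ee_pos: [0.4928, -0.3761, 0.1041]
tool_rot: [1.834, 2.545, 0.002]
ft_force: [0.3, 0.4, 0.3]
width: 0.05
```

```bash
python3 - <<'E'
from h import *
to(.49,-.381,.0765,18)
E
```

```text
t 37.65 pos [ 0.4928 -0.3761  0.1041] y-axis yaw 18.44 tilt 0.27 f [0.3 0.4 0.3] w 0.0500 q [ 0.94  0.74 -0.52  1.7   0.47  0.82  0.53]
d [-0.0028 -0.0049 -0.0276] turn [ 0.11  0.24 -0.44]
```

Target (0.4907, −0.3818, 18.7°).

Call:
drive_tool([
  [[-0.0021,-0.0057,-0.014,0.1,0.2,0.3],[0,0,-0.01,0,0,0],[0,0,0,0,0,0]],
])

```text
clock: 38.02
ee_pos: [0.4925, -0.3823, 0.082]
tool_rot: [1.825, 2.551, 0.001]
ft_force: [0.7, -0.3, 0.1]
width: 0.0498
```

```bash
python3 - <<'E'
from h import *
to(.4907,-.3818,.0765,18.7)
E
```

```text
t 38.02 pos [ 0.4925 -0.3823  0.082 ] y-axis yaw 18.84 tilt 0.28 f [ 0.7 -0.3  0.1] w 0.0498 q [ 0.94  0.78 -0.5   1.7   0.5   0.79  0.53]
d [-0.0018  0.0005 -0.0055] turn [ 0.14  0.25 -0.14]
```

Call:
drive_tool([
  [[-0.0018,0.0005,-0.0053,0,0,0],[0,0,0,0,0,0],[0,0,0,0,0,0],[0,0,0,0,0,0],[0,0,0,0,0,0],[0,0,0,0,0,0]],
], grip=0.0)

```text
clock: 38.78
ee_pos: [0.4911, -0.3821, 0.0775]
tool_rot: [1.824, 2.55, 0.001]
ft_force: [1.2, 0.0, -0.1]
width: 0.0105
```

```bash
python3 - <<'E'
from h import *
to(.4206,.2736,.25,86.05)
E
```

```text
t 38.77 pos [ 0.4911 -0.3821  0.0775] y-axis yaw 18.83 tilt 0.37 f [ 1.2  0.  -0.1] w 0.0105 q [ 0.94  0.78 -0.5   1.7   0.5   0.78  0.53]
d [-0.0705  0.6557  0.1725] turn [-2.000e-02  4.000e-01  6.722e+01]
```

Call:
drive_tool([
  [[0,0,0.04,0,0,0],[0,0,0.05,0,0,0],[-0.002,0.03,0.05,0,0,3],[-0.006,0.055,0.03,0,0,6],[-0.006,0.055,0,0,0,6],[-0.006,0.055,0,0,0,6],[-0.006,0.055,0,0,0,6],[-0.006,0.055,0,0,0,6]],
])

```text
clock: 39.78
ee_pos: [0.4557, -0.0723, 0.2517]
tool_rot: [1.01, 2.966, -0.002]
ft_force: [1.4, -0.1, -1.6]
width: 0.0108
```

Call:
drive_tool([
  [[-0.006,0.055,0,0,0,6],[-0.006,0.055,0,0,0,6],[-0.006,0.055,0,0,0,6],[-0.006,0.055,0,0,0,6],[-0.006,0.05,0,0,0,6],[0,0.01,0,0,0,0],[0,0,0,0,0,0]],
])

```text
clock: 40.65
ee_pos: [0.4216, 0.2192, 0.2526]
tool_rot: [0.171, 3.125, 0.002]
ft_force: [-0.2, -1.3, -2.0]
width: 0.0107
```

```bash
python3 - <<'E'
from h import *
to(.4206,.2736,.17,86.05)
E
```

```text
t 40.65 pos [0.4216 0.2192 0.2526] y-axis yaw 83.73 tilt 0.67 f [-0.2 -1.3 -2. ] w 0.0107 q [ 0.27  0.43 -1.05  1.96  0.46  0.99  0.47]
d [-0.001   0.0544 -0.0826] turn [-0.05  0.67  2.32]
```

Call:
drive_tool([
  [[-0.001,0.03,0,0,0.6,1.5],[0,0.025,0,0,0,0.8],[0,0,-0.02,0,0,0],[0,0,-0.03,0,0,0],[0,0,-0.025,0,0,0],[0,0,0,0,0,0],[0,0,0,0,0,0]],
])

```text
clock: 41.52
ee_pos: [0.4237, 0.2598, 0.1707]
tool_rot: [-0.139, -3.137, 0.019]
ft_force: [-0.1, 0.7, -1.2]
width: 0.0107
```

```bash
python3 - <<'E'
from h import *
to(.4206,.2736,.17,86.05);p,im=snap('wrist','w21')
crop(im,180,130,460,330,2.8,'w21a')
E
```

```text
t 41.52 pos [0.4237 0.2598 0.1707] y-axis yaw 84.94 tilt 0.69 f [-0.1  0.7 -1.2] w 0.0107 q [ 0.07  0.59 -0.93  1.97  0.62  0.9   0.3 ]
d [-0.0031  0.0138 -0.0007] turn [ 0.68 -0.09  1.11]
```

View pics/w21a.png

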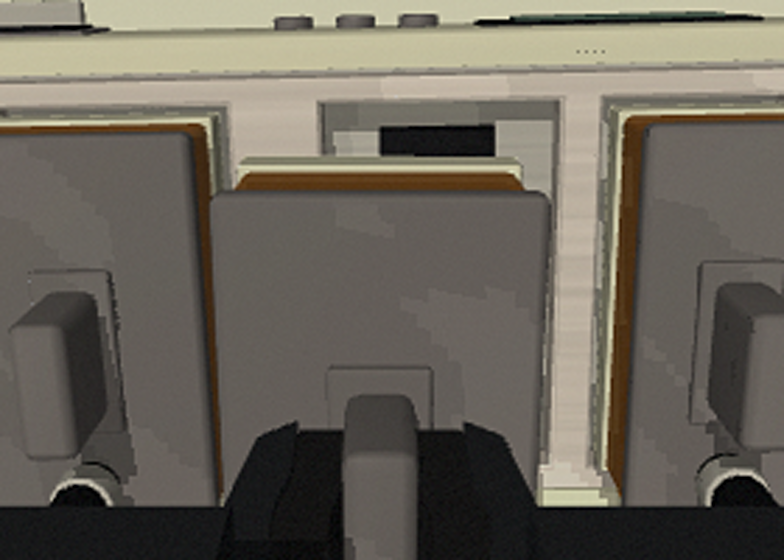

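Call:
drive_tool([
  [[-0.0023,0.0138,0.003,0.6,0,1.1],[0,0,0,0,0,0],[0,0,0,0,0,0]],
])

```text
clock: 41.95
ee_pos: [0.4222, 0.275, 0.1757]
tool_rot: [0.107, 3.138, 0.001]
ft_force: [0.0, -0.0, -2.1]
width: 0.0107
```

```bash
python3 - <<'E'
from h import *
to(.4214,.2736,.15,86.05);p,im=snap('wrist','w22')
crop(im,180,130,460,330,2.8,'w22a')
E
```

```text
t 41.95 pos [0.4222 0.275  0.1757] y-axis yaw 86.08 tilt 0.09 f [ 0.  -0.  -2.1] w 0.0107 q [ 0.05  0.6  -0.94  1.95  0.61  0.91  0.3 ]
d [-0.0008 -0.0014 -0.0257] turn [-0.04  0.08 -0.03]
```

View pics/w22a.png

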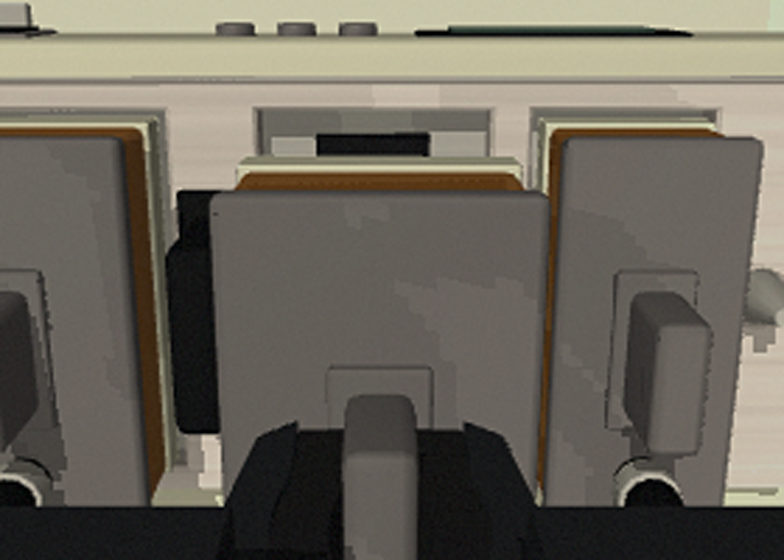

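```bash
python3 - <<'E'
from h import *
p,im=load('w22')
c=lambda x,y:(x/2.8+180,y/2.8+130)
P=np.array([un(p,c(*q),.057) for q in [(254,108),(494,108)]]);d=P[1]-P[0];th=np.arctan2(d[1],d[0]);n=np.array([-np.sin(th),np.cos(th)])
print('pocket',((P[0]+P[1])/2)[:2]-n*.047,np.linalg.norm(d),np.degrees(th))
inhand(p,c(211,195),c(551,195),.04,[.4222,.275],0,.1757-.0275)
E
```

```text
pocket [0.42073594 0.27381906] 0.057051593714386235 86.12743394175047
width 0.0517 y yaw 86.12 centre [0.4214 0.2752] minus TCP [-0.0008  0.0002]
```

Call:
drive_tool([
  [[-0.0008,-0.0014,-0.015,0,0,0],[0,0,-0.008,0,0,0],[0,0,0,0,0,0]],
])

```text
clock: 42.38
ee_pos: [0.4211, 0.2731, 0.1506]
tool_rot: [0.108, 3.139, 0.0]
ft_force: [0.5, 0.1, -1.7]
width: 0.0105
```

```bash
python3 - <<'E'
from h import *
to(.4214,.2736,.1225,86.05)
E
```

```text
t 42.38 pos [0.4211 0.2731 0.1506] y-axis yaw 86.07 tilt 0.04 f [ 0.5  0.1 -1.7] w 0.0105 q [ 0.03  0.63 -0.9   1.97  0.66  0.86  0.27]
d [ 0.0003  0.0005 -0.0281] turn [-0.    0.04 -0.02]
```

Call:
drive_tool([
  [[0.0003,0.0005,-0.012,0,0,0],[0,0,-0.007,0,0,0],[0,0,-0.005,0,0,0],[0,0,-0.003,0,0,0],[0,0,0,0,0,0]],
])

```text
clock: 43.0
ee_pos: [0.4212, 0.2737, 0.1225]
tool_rot: [0.108, 3.139, -0.002]
ft_force: [0.2, -0.4, -1.6]
width: 0.0111
```

```bash
python3 - <<'E'
from h import *
to(.4214,.2736,.1225,86.05)
E
```

```text
t 43.00 pos [0.4212 0.2737 0.1225] y-axis yaw 86.07 tilt 0.08 f [ 0.2 -0.4 -1.6] w 0.0111 q [-0.    0.67 -0.86  1.99  0.71  0.82  0.23]
d [ 0.0002 -0.0001  0.    ] turn [ 0.07  0.04 -0.02]
```

Home; release and go over knob 2 (≈0.486, 0.3025).

Call:
drive_tool([
  [[0,0,0,0,0,0],[0,0,0,0,0,0]],
], grip=0.03)

```text
clock: 43.25
ee_pos: [0.4217, 0.2742, 0.1228]
tool_rot: [0.108, 3.138, -0.0]
ft_force: [0.5, 0.2, -0.4]
width: 0.0281
```

Call:
drive_tool([
  [[0,0,0.03,0,0,0],[0,0,0.03,0,0,0],[0.03,0.012,0.0,0,0,0],[0.03,0.015,0,0,0,0],[0,0,0,0,0,0]],
])

```text
clock: 43.88
ee_pos: [0.4836, 0.3017, 0.1853]
tool_rot: [0.108, 3.137, 0.0]
ft_force: [0.2, 0.1, -0.4]
width: 0.0299
```

```bash
python3 - <<'E'
from h import *
to(.4865,.3025,.132,86.05);p,im=snap('wrist','w23')
E
```

```text
t 43.88 pos [0.4836 0.3017 0.1853] y-axis yaw 86.06 tilt 0.17 f [ 0.2  0.1 -0.4] w 0.0299 q [ 0.01  0.68 -0.91  1.78  0.63  1.    0.36]
d [ 0.0029  0.0008 -0.0533] turn [-0.01  0.17 -0.01]
```

View pics/w23.png

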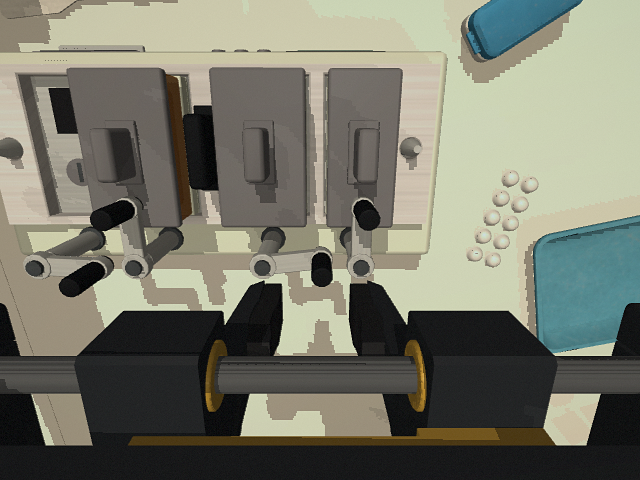

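```bash
python3 - <<'E'
from h import *
p,im=load('w23')
for q in [(321,277)]: print(un(p,q,.13).round(4))
E
```

```text
[0.486  0.3044 0.13  ]
```

Call:
drive_tool([
  [[0.0029,0.001,-0.02,0,0.2,0],[0,0,-0.02,0,0,0],[0,0,-0.008,0,0,0],[0,0,0,0,0,0]],
])

```text
clock: 44.42
ee_pos: [0.4823, 0.3004, 0.1321]
tool_rot: [-0.104, -3.135, 0.006]
ft_force: [0.7, 0.8, 0.0]
width: 0.0298
```

```bash
python3 - <<'E'
from h import *
to(.4865,.3025,.133,86.05)
E
```

```text
t 44.42 pos [0.4823 0.3004 0.1321] y-axis yaw 86.21 tilt 0.38 f [0.7 0.8 0. ] w 0.0298 q [-0.03  0.75 -0.85  1.81  0.69  0.92  0.31]
d [0.0042 0.0021 0.0009] turn [ 0.22 -0.31 -0.16]
```

Call:
drive_tool([
  [[0.0037,0.0036,0.001,0.2,-0.3,0],[0,0,0,0,0,0]],
])

```text
clock: 44.68
ee_pos: [0.4864, 0.3047, 0.1337]
tool_rot: [0.104, 3.139, 0.001]
ft_force: [-0.1, -0.5, 0.0]
width: 0.03
```

Call:
drive_tool([
  [[0,0,0,0,0,0],[0,0,0,0,0,0],[0,0,0,0,0,0]],
], grip=0.0)

```text
clock: 45.05
ee_pos: [0.4868, 0.3049, 0.1345]
tool_rot: [0.104, 3.138, 0.002]
ft_force: [-1.0, 0.2, -1.8]
width: 0.011
```

Call:
drive_tool([
  [[-0.0092,-0.0019,0,0,0,0],[-0.0084,-0.0042,0,0,0,0],[-0.0058,-0.0048,0,0,0,0],[0,0,0,0,0,0]],
])

```text
clock: 45.55
ee_pos: [0.466, 0.2991, 0.1346]
tool_rot: [0.099, 3.13, 0.024]
ft_force: [2.5, 0.5, -3.4]
width: 0.011
```

```bash
python3 - <<'E'
from h import *
s=st();d=s['ee_pos'][:2]-np.array([.4884,.2689]);print(d,np.linalg.norm(d),np.degrees(np.arctan2(d[1],d[0])));to(.4525,.2714,.133,86.05)
E
```

```text
t 45.55 pos [0.466  0.2991 0.1346] y-axis yaw 86.39 tilt 1.06 f [ 2.5  0.5 -3.4] w 0.0110 q [-0.02  0.71 -0.86  1.86  0.7   0.88  0.29]
[-0.02243413  0.03018694] 0.037610391086358386 126.61874389789511
t 45.55 pos [0.466  0.2991 0.1346] y-axis yaw 86.39 tilt 1.06 f [ 2.5  0.5 -3.4] w 0.0110 q [-0.02  0.71 -0.86  1.86  0.7   0.88  0.29]
d [-0.0135 -0.0277 -0.0016] turn [-0.87  0.6  -0.34]
```

Call:
drive_tool([
  [[0,0,0,0,0,0],[0,0,0,-0.9,0.6,-0.3],[-0.004,-0.006,-0.001,0,0,0],[-0.002,-0.007,0,0,0,0],[-0.001,-0.007,0,0,0,0],[0,0,0,0,0,0]],
], grip=0.022)

```text
clock: 46.3
ee_pos: [0.4526, 0.2861, 0.1348]
tool_rot: [-0.097, -3.134, -0.018]
ft_force: [0.5, -0.8, -0.6]
width: 0.0219
```

```bash
python3 - <<'E'
from h import *
to(.4535,.2664,.133,86.05)
E
```

```text
t 46.30 pos [0.4526 0.2861 0.1348] y-axis yaw 86.47 tilt 0.74 f [ 0.5 -0.8 -0.6] w 0.0219 q [ 0.01  0.7  -0.88  1.9   0.68  0.87  0.3 ]
d [ 0.0009 -0.0197 -0.0018] turn [-0.66 -0.34 -0.42]
```

Call:
drive_tool([
  [[0.001,-0.005,-0.001,-0.6,-0.3,-0.4],[0,-0.006,0,0,0,0],[0,-0.006,0,0,0,0],[0.001,-0.005,0,0,0,0],[0,0,0,0,0,0]],
])

```text
clock: 46.92
ee_pos: [0.4531, 0.2658, 0.1343]
tool_rot: [-0.106, -3.138, -0.01]
ft_force: [-2.3, 5.1, -2.8]
width: 0.0217
```

```bash
python3 - <<'E'
from h import *
to(.4535,.2664,.133,86.05)
E
```

```text
t 46.92 pos [0.4531 0.2658 0.1343] y-axis yaw 86.13 tilt 0.37 f [-2.3  5.1 -2.8] w 0.0217 q [ 0.04  0.68 -0.87  1.92  0.69  0.86  0.31]
d [ 0.0004  0.0006 -0.0013] turn [-0.36 -0.07 -0.08]
```

At the stop. Nudge, back off, lift and inspect with a view of everything.

Call:
drive_tool([
  [[0,-0.004,0,-0.3,0,0],[0,0,0,0,0,0],[0,0.005,0,-1,0,0],[0,0,0.03,0,0,0],[0,0,0.05,0,0,0],[0.02,-0.02,0.03,0,0,0],[0.02,-0.01,0.02,0,0,0],[0,0,0,0,0,0]],
])

```text
clock: 47.92
ee_pos: [0.4963, 0.234, 0.2677]
tool_rot: [0.113, 3.138, -0.034]
ft_force: [-0.8, -0.1, -0.8]
width: 0.0219
```

```bash
python3 - <<'E'
from h import *
st();p,im=snap('wrist','w24');V=[.4179,.2347,np.radians(-3.95)]
print([pr(p,T3(V,(.032,y,.13)))[0].round(0) for y in HY], [pr(p,T3(V,(0,y,.1197)))[0].round(0) for y in HY])
p,im=snap('top','top2')
E
```

```text
t 47.92 pos [0.4963 0.234  0.2677] y-axis yaw 85.87 tilt 1.25 f [-0.8 -0.1 -0.8] w 0.0219 q [ 0.19  0.55 -0.99  1.75  0.52  1.13  0.53]
[array([452., 168.]), array([368., 168.]), array([259., 168.]), array([176., 168.])] [array([452., 121.]), array([368., 122.]), array([259., 122.]), array([177., 122.])]
```

View pics/w24.png

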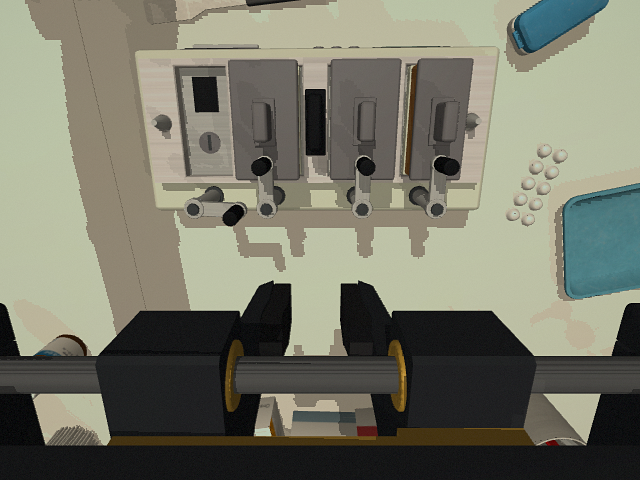

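View pics/top2.png

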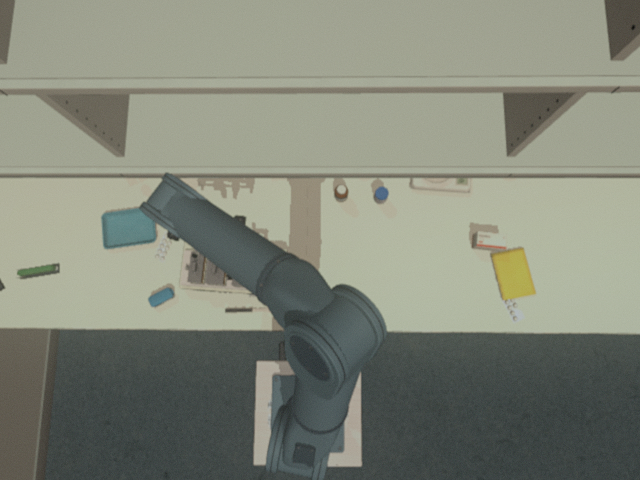

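```bash
python3 - <<'E'
from h import *
p,im=load('w24')
V=[.4179,.2347,np.radians(-3.95)]
crop(im,235,140,485,225,3.2,'w24a')
for y in HY[:3]:
    print([((pr(p,T3(V,x))[0]-[235,140])*3.2).round(0) for x in [(.032,y,.13),(.068,y,.105),(.068-.036*np.cos(.1),y+.036*np.sin(.1),.13)]])
snap('scene','scene2')
E
```

```text
[array([695.,  91.]), array([645., 223.]), array([711.,  92.])]
[array([424.,  91.]), array([407., 223.]), array([440.,  92.])]
[array([77., 91.]), array([100., 222.]), array([92., 91.])]
```

View pics/w24a.png

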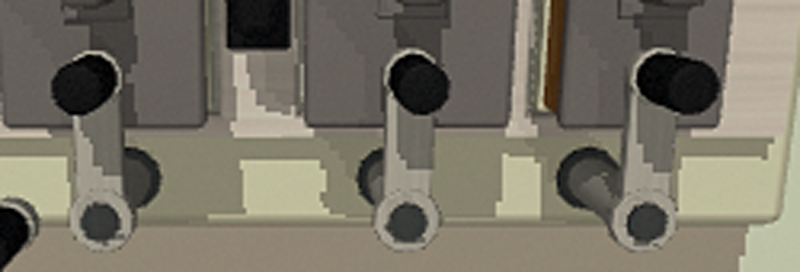

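View pics/scene2.png

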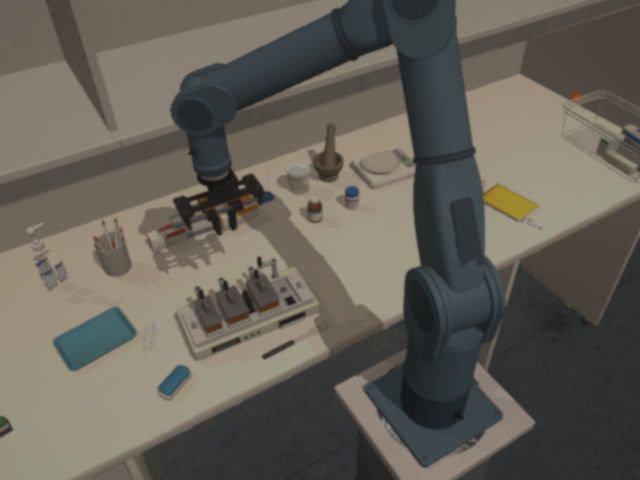

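```bash
python3 - <<'E'
from h import *
st();print(r.hand_in());st()
E
```

```text
t 48.08 pos [0.4931 0.2352 0.2656] y-axis yaw 86.15 tilt 1.30 f [-0.3 -0.1 -0.5] w 0.0223 q [ 0.19  0.55 -0.99  1.76  0.52  1.13  0.53]
the job is handed in; nothing more can be done
None
the job is handed in; nothing more can be done
```

The carrier plate is on the machine, all three canisters on the bench are loaded and latched, and I handed the job in at 48 s. The hand-in gives no verdict, so what follows comes from my own last pictures and force readings.

- **Carrier:** I lifted it by the fin and lowered it over both pins until it met the deck. The pictures show both pins through the holes.
- **Canisters:** One slim and two wide were there. The slim one went into bay 1 and the wide ones into bays 2 and 3. Going by gripper height, bays 1 and 3 reached the deck and I also pressed down on them. I released bay 2 at its calculated home height without pressing, so only the height shows it is home.
- **Latches:** In the last wrist picture, latches 1 and 2 are at their shut positions within about 1–2 px. Latch 3 reads about 0.03 rad short of its stop, roughly 1.71 rad against the 1.62 required. Bay 4 is empty and I left its latch open.
- **Bystanders:** Nothing on the bench looks moved in the before and after pictures. I judged this by eye, not by measurement. I saw no fourth canister in any view.

Two things went less smoothly. On latch 1 the grip slipped off the knob partway, so I finished all three latches by pushing with one finger. While seating the bay 3 canister, the wrist force rose briefly to about 36 N, below the 120 N limit.

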